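Load converter modules label up and scan them

ROBOT

A 7-joint arm with a two-finger parallel gripper is mounted at the origin on the work surface. World frame = base frame: x ahead of the robot, y to its left, z up, the work surface at z = 0. Lengths are in m, angles in rad, forces in N, time in s.
With the tool pointing down it reaches from about 0.35 to 0.775 m from the base axis. Payload 3.1 kg.
Tool frame: the origin (TCP) lies on the centre line of the jaws, within the pads' length; the fingertips stand 14 mm ahead of it and the grasp point (between the pads) lies 5 mm behind it; z points along the fingers, y is the line along which they close (so a half turn about z gives the same grasp; the last joint's range is limited). The gripper opens to 85 mm and grips with 20 to 120 N. Pads are 22 mm wide; open, the fingers measure 114 mm over their backs; the gripper's body (76 mm by 85 mm) begins 54 mm behind the grasp point. The pads swing forward as they close: fully open they stand 13 mm farther back than shut.
Start: joints at [-1.209, 0.311, 0.014, 1.512, -0.004, 1.319, -0.027], TCP at [0.216, 0.506, 0.245] pointing down, gripper open.
Joint ranges: [-2.7, 2.7], [-0.3, 1.91], [-1.27, 1.3], [0.12, 2.57], [-1.44, 4.58], [0.2, 2.03], [-3.05, 3.05]. Speed limits (rad/s): [2.79, 2.79, 3.14, 3.14, 3.14, 3.14, 3.14].

INTERFACE

Orientations are given as a unit quaternion [w, x, y, z].
In Python, from workcell import manip gives the robot as it stands.
- The arm moves only by the tool jog_arm, never from a script. Its argument "moves" is text: rows parted by semicolons, each of 6 numbers parted by spaces: the shift along the tool's x, y, z in cm, then the turn, a rotation vector about the tool's x, y, z in rad. In form: tx ty tz wx wy wz; .... A call has 1 to 5 rows; each row is the pose to reach, as a shift and turn from the pose commanded when the call began, along the tool's axes at that moment; what a row does not reach only later rows make up. A row lasts 1/10 s, in which the tool goes at most 50 mm and 8.59 degrees, less where a joint would pass 70% of its speed; a pose out of reach is approached as far as the arm can. A call with a gripper value outside its range is refused whole. "grip" is the opening in per cent of the stroke, from 0 (shut) to 100 (fully open), set as the call begins (left out, the last holds). The fingers move at their own pace and stop on an object; "squeeze" is the grip in N (left out, the last holds). Time passes only in rows, so rows that repeat a pose let the fingers close. It gives the time, the measured TCP pose, the force, the opening and the grip force at its end, in the units of the state.
- manip.get_state(): the state, without advancing time (a new reading comes with each control period).
- manip.get_image(name): name is "scene" or "top" or "wrist"; returns a dict with "img" (480x640x3 uint8, red, green, blue), "fov_y" (degrees; the focal length in pixels is half the picture's height over the tangent of half this angle, whatever the lens; pixels are square), "cx", "cy" (the principal point, pixels), "D" ([k1, k2, p1, p2, k3] as OpenCV has them; the pictures are not rectified), "R" (3x3) and "t" (3): a world point X has camera coordinates R X + t. Camera axes: x right, y down, z forward; pixel columns grow to the right and rows downward; lengths in m; the calibration is good to about 2 mm. A picture is of the moment at which its call begins. There is no depth.
- manip.finish_job(): hands the job in; it is judged then, once.
The state is a dict: "clock": time; "qpos": joint angles; "qd": joint speeds; "tau": joint torques, N m; "position": TCP position; "eef_rot": TCP orientation; "contact_force": force on the tool from outside, world axes, zero at the start; "wrist_torque": the same for the moment, N m; "grip_width": finger opening in m; "grip_force": force on a finger pad.
Only numpy, scipy, OpenCV 4.12 (cv2) and the standard library are available. Lean on these libraries where they do the work, as an engineer would, in place of code of your own. Each camera call takes 0.05 s, during which the arm holds its last target. There are 200 camera calls.

TASK

Lay every converter module on the bench in the tray pocket that fits it, flat on the floor with its barcode label up. When all are loaded, pick up the scanner and read their labels one after the other from the smallest module to the largest, holding it with its line of sight on the middle of the label, from about 11 cm, for a good second each. Then stand the scanner back in its dock, leaving the modules in their pockets and the other things on the bench where they are.

Things in the scene. Friction and masses are not known exactly. Their poses are not given: they have to be found in the camera images.
- small_center (a point): Centre of the small converter module: a black block 40 mm long (its own y axis), 36 mm wide (own x), 28 mm thick (own z), about 0.08 kg. Its +z face (40 x 36 mm) carries a white barcode label, its -z face has a thin aluminium plate. It starts standing on a long edge (36 mm tall, y level) with the label facing sideways, roughly away from the robot. It may be absent.
- small_label (a point): Centre of the barcode label on the small module: 14 mm from its centre along its own z, which points out of the label.
- medium_center (a point): Centre of the medium converter module: a black block 52 mm long (its own y axis), 40 mm wide (own x), 28 mm thick (own z), about 0.11 kg. Its +z face (52 x 40 mm) carries a white barcode label, its -z face has a thin aluminium plate. It starts standing on a long edge (40 mm tall, y level) with the label facing sideways, roughly away from the robot. It may be absent.
- medium_label (a point): Centre of the barcode label on the medium module: 14 mm from its centre along its own z, which points out of the label.
- large_center (a point): Centre of the large converter module: a black block 64 mm long (its own y axis), 44 mm wide (own x), 28 mm thick (own z), about 0.15 kg. Its +z face (64 x 44 mm) carries a white barcode label, its -z face has a thin aluminium plate. It starts standing on a long edge (44 mm tall, y level) with the label facing sideways, roughly away from the robot. It may be absent.
- large_label (a point): Centre of the barcode label on the large module: 14 mm from its centre along its own z, which points out of the label.
- pocket_small (a point): Centre of the floor of the tray pocket for the small module, 45 x 41 mm (long side along this point's x, level) and 8 mm deep; z is up. The fixed grey tray is 98 x 186 x 16 mm; its three pockets lie in a row along y, small at +y, large at -y, centres 54 and 58 mm apart; pocket floors 8 mm above the bench, tray top 16 mm.
- pocket_medium (a point): Centre of the floor of the tray pocket for the medium module, 57 x 45 mm (long side along this point's x, level) and 8 mm deep; z is up. The fixed grey tray is 98 x 186 x 16 mm; its three pockets lie in a row along y, small at +y, large at -y, centres 54 and 58 mm apart; pocket floors 8 mm above the bench, tray top 16 mm.
- pocket_large (a point): Centre of the floor of the tray pocket for the large module, 69 x 49 mm (long side along this point's x, level) and 8 mm deep; z is up. The fixed grey tray is 98 x 186 x 16 mm; its three pockets lie in a row along y, small at +y, large at -y, centres 54 and 58 mm apart; pocket floors 8 mm above the bench, tray top 16 mm.
- scanner_grip (a point): Middle of the scanner's black upright grip bar (26 mm in x, 22 mm in y), 84 mm above the underside of its foot. The scanner (0.2 kg, 110 mm tall) stands upright in its dock; the bar runs from 28 mm to the top at 110 mm. z is up the bar, x to the front, where a white nose 20 mm wide slopes out and 45 degrees down, 32 to 80 mm up, reaching 58 mm forward.
- scanner_foot (a point): Centre of the underside of the scanner's white foot, a block 64 x 44 x 28 mm (x, y, z); same axes as the grip point.
- scanner_window (a point): Centre of the scanner's reading window at the tip of the nose (49.6 mm forward of the grip axis, 40.4 mm above the underside of the foot). Its own x axis is the line of sight: with the scanner upright it points forwards and 45 degrees down; y is to the scanner's left. It reads a label whose centre is within 10 mm of this line, 80 to 140 mm from the window.
- dock_floor (a point): Centre of the floor of the scanner's dock, a fixed grey plate 94 x 74 x 12 mm with a recess 70 mm (x) x 50 mm (y) and 6 mm deep, floor 6 mm above the bench; x is level, z up. The scanner starts in it with its front towards the dock's +x.
- spool: Bystander: solder spool, 54 mm across, 45 mm tall, upright; origin under its centre.
- flux: Bystander: small amber bottle, 34 mm across, 75 mm tall, upright; origin under its centre.
- tin: Bystander: round brass tin, 44 mm across, 26 mm tall; origin under its centre.
- pump: Bystander: blue solder pump lying flat, 200 mm long, 22 mm thick, along its x; origin under its barrel.
- driver: Bystander: screwdriver lying along its x, 170 mm long; origin under its middle.
- board: Bystander: green circuit board, 70 x 50 mm, parts up to 17 mm high; origin under its centre.
- fuse_box: Bystander: cardboard box 50 x 36 x 20 mm; origin under its centre.
Not all that is in view belongs to the job. Leave any red look-alike of the part that bears small_center alone.

How it is judged:
By the outcome, as a careful person would: the job done as asked, in the order asked, and still so for the second after the job is handed in, with the robot touching nothing.
Of small, medium, large only 2 to 3 are there at a start; the rules pass over those that are not, and their reading is None.
At some moment in a run one of small, medium, large may be knocked a few centimetres aside while the robot is not near it.
Once in a run the grip may slacken for a moment while it holds something.
It also fails if it takes over 210 s, if anything falls off the work surface, if the arm or the gripper's body presses on something with over 40 N, if the wrist force passes 120 N, or if a joint passes its speed limit or range.

## Working session

There is one attempt and no reset: what is moved stays moved. The work goes in short steps, Python scripts to look and compute and a tool call to move; the robot and the scene stay as the last step left them, time stands still between calls to the robot, and variables do not carry over. Pictures are saved under pics/ and viewed, at most 14 in all, crops included, and the job is handed in when it is done.

Besides the shell and the picture viewer there is one more tool, called after ">>>" as name(argument=value, ...), one argument or row to a line, values as JSON. jog_arm: Moves the arm, as the interface text tells. Its arguments: {"type":"object","properties":{"moves":{"type":"string"},"grip":{"type":"number"},"squeeze":{"type":"number"}},"required":["moves"]}

```bash
ls; mkdir -p pics; cat > h.py <<'E'
import numpy as np, cv2
from workcell import manip
from scipy.spatial.transform import Rotation as Rn
def cam(n):
    d=manip.get_image(n); f=240/np.tan(np.radians(d['fov_y'])/2)
    d['K']=np.array([[f,0,d['cx']],[0,f,d['cy']],[0,0,1]]); d['R']=np.array(d['R']);d['t']=np.array(d['t']);d['D']=np.array(d['D'],float); return d
def ray(d,uv,z):
    uv=np.array(uv,float).reshape(-1,1,2)
    n=cv2.undistortPoints(uv,d['K'],d['D']).reshape(-1,2)
    r=np.c_[n,np.ones(len(n))]@d['R']; c=-d['R'].T@d['t']
    return c+r*((z-c[2])/r[:,2])[:,None]
def proj(d,X):
    return cv2.projectPoints(np.array(X,float).reshape(-1,1,3),cv2.Rodrigues(d['R'])[0],d['t'],d['K'],d['D'])[0].reshape(-1,2)
def save(n,d): cv2.imwrite('pics/'+n+'.png',d['img'][:,:,::-1])
def rot():
    q=manip.get_state()['eef_rot']; return Rn.from_quat([q[1],q[2],q[3],q[0]]).as_matrix()
E
python3 - <<'E'
from h import *
for n in ['scene','top']:
    d=cam(n); save(n+'0',d); print(n,d['fov_y'],-d['R'].T@d['t'],d['R'][2])
s=manip.get_state(); print(s['clock'],s['position'],rot().round(3),s['grip_width'])
E
```

```text
pics
scene 42.53219857681362 [ 1.5939434  -0.27567348  0.77512519] [-0.82387144  0.19816556 -0.53100496]
top 54.32931616225249 [ 0.46802698 -0.01385336  1.06201801] [ 0.10914282 -0.02761795 -0.99364234]
0.1 [0.21583403 0.50520552 0.24432038] [[-0.92   0.393 -0.001]
 [ 0.393  0.92  -0.002]
 [-0.    -0.002 -1.   ]] 0.08520324006008229
```

View pics/scene0.png

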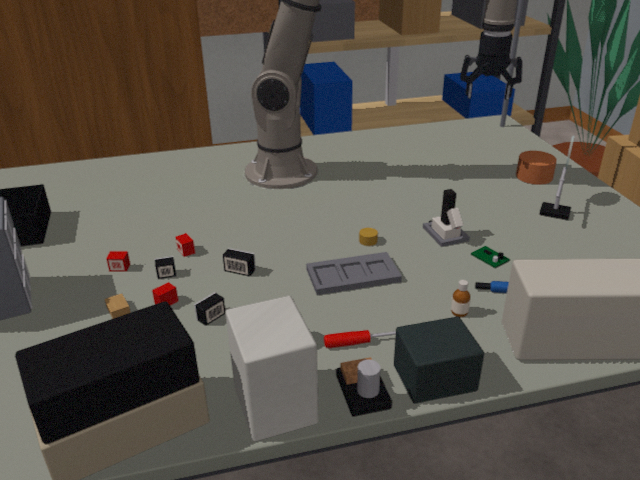

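View pics/top0.png

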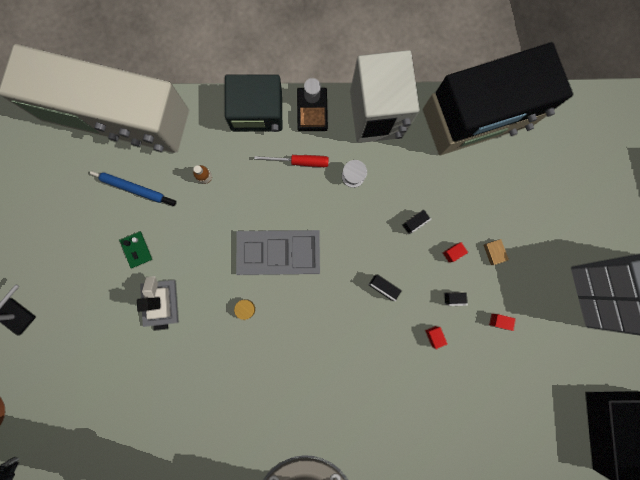

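The scene shows three black modules at (239,263), (165,268) and (211,309), three red look-alikes, the tray at (353,272) and the scanner at (447,220). In the top view the black modules are at (385,287) large, (417,222) medium and (456,299) small. The red ones at (456,252), (437,338) and (503,322) are decoys. I'll confirm this in an enlarged crop and measure.

```bash
cat > m.py <<'E'
from h import *
def mods(d):
    hsv=cv2.cvtColor(d['img'],cv2.COLOR_RGB2HSV)
    m=((hsv[:,:,2]<45)).astype(np.uint8); out=[]
    for c in cv2.findContours(m,cv2.RETR_EXTERNAL,cv2.CHAIN_APPROX_NONE)[0]:
        a=cv2.contourArea(c)
        if 60<a<1500: 
            w=ray(d,c.reshape(-1,2),0.04)*1000
            r=cv2.minAreaRect(w[:,:2].astype(np.float32)); out.append((cv2.boundingRect(c),a,np.round(r[0],1),np.round(r[1],1),round(r[2],1)))
    return out
E
python3 - <<'E'
from m import *
d=cam('top')
for o in mods(d): print(o)
a=cv2.resize(d['img'][200:350,350:530],None,fx=4,fy=4,interpolation=cv2.INTER_CUBIC)
cv2.imwrite('pics/c1.png',a[:,:,::-1])
b=cv2.resize(d['img'][215:345,110:330],None,fx=3.6,fy=3.6,interpolation=cv2.INTER_CUBIC)
cv2.imwrite('pics/c2.png',b[:,:,::-1])
E
```

```text
((0, 462, 18, 18), 199.0, array([115.7, 590.5]), array([31.5, 32.5]), 4.3)
((137, 298, 23, 14), 237.0, array([439.5, 326.5]), array([27.1, 46.1]), 1.6)
((0, 298, 35, 37), 648.0, array([420.7, 599.1]), array([67.5, 50.2]), 52.0)
((578, 295, 62, 7), 132.5, array([ 434.2, -667. ]), array([130.8,  12.9]), 89.2)
((445, 293, 21, 11), 183.0, array([ 439.3, -334.3]), array([44.3, 21.5]), 89.1)
((370, 275, 31, 24), 261.5, array([ 467.9, -183.1]), array([66.2, 23.3]), 58.0)
((572, 255, 68, 28), 274.5, array([ 513.4, -668. ]), array([138.9,  60.9]), 76.2)
((403, 211, 26, 22), 236.5, array([ 609.8, -255. ]), array([23., 59.]), 34.6)
((161, 197, 15, 9), 63.0, array([662.5, 287.9]), array([30.9, 12.5]), 70.5)
((362, 118, 34, 20), 419.0, array([ 824.3, -179.9]), array([37.4, 80. ]), 5.8)
((297, 88, 31, 43), 1009.0, array([868.7, -30.3]), array([67.9, 98. ]), 89.5)
((225, 76, 57, 55), 721.0, array([883.5, 102.3]), array([126.1, 125.3]), 89.6)
```

View pics/c1.png

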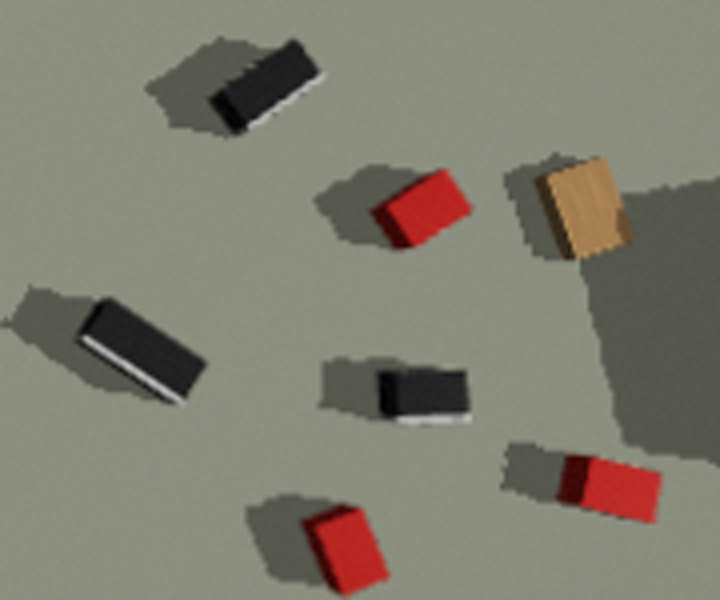

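View pics/c2.png

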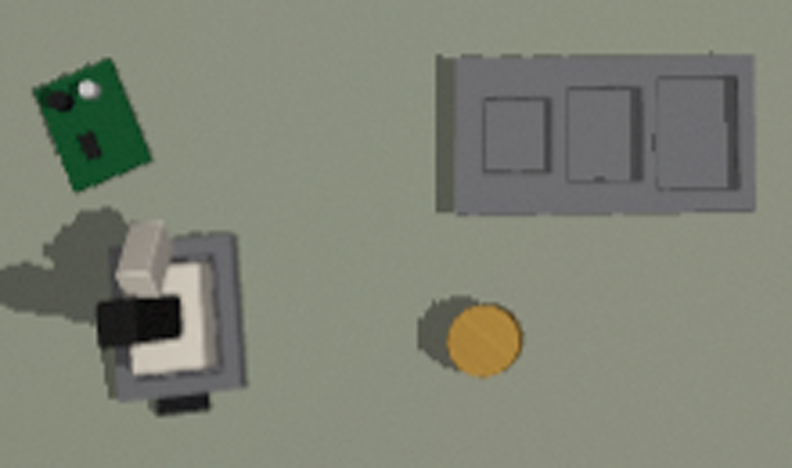

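The crop confirms it. Black large (385,287), medium (417,222) and small (456,299) have their bright plates facing the robot, so the labels face away. The red ones are decoys. I'll get the tray and dock geometry and plan the approach.

```bash
cat > p.py <<'E'
from h import *
def down(yaw,tilt=0):
    # tool y along yaw; z down, tilted about tool y
    a=np.radians(yaw); y=np.array([np.cos(a),np.sin(a),0]); z=np.array([0,0,-1.]); x=np.cross(y,z)
    return np.c_[x,y,z]@Rn.from_rotvec([0,np.radians(tilt),0]).as_matrix()
def state():
    s=manip.get_state(); return np.array(s['position']),rot()
def plan(targets,start=None,step=.045,ang=.14):
    "targets: list of (pos,R). prints calls of 5 rows"
    P,R=start or state(); rows=[]
    for T,RT in targets:
        T=np.array(T); w=Rn.from_matrix(R.T@RT).as_rotvec()
        n=max(1,int(np.ceil(max(np.linalg.norm(T-P)/step,np.linalg.norm(w)/ang))))
        for i in range(1,n+1): rows.append((P+(T-P)*i/n,R@Rn.from_rotvec(w*i/n).as_matrix()))
        P,R=T,RT
    P,R=start or state()
    for k in range(0,len(rows),5):
        o=[]
        for p,r in rows[k:k+5]:
            t=R.T@(p-P)*100; w=Rn.from_matrix(R.T@r).as_rotvec()
            o.append(' '.join('%.1f'%v for v in t)+' '+' '.join('%.3f'%v for v in w))
        print('; '.join(o)); P,R=rows[min(k+4,len(rows)-1)]
E
python3 - <<'E'
from p import *
d=cam('top')
hsv=cv2.cvtColor(d['img'],cv2.COLOR_RGB2HSV)
print(hsv[235,243],hsv[235,330],hsv[290,155-18])
# tray corner pixels from crop c2 (x/3.6+110, y/3.6+215)
c=lambda P:[(x/3.6+110,y/3.6+215) for x,y in P]
tr=ray(d,c([(455,55),(754,55),(755,212),(457,213)]),.016); print('tray',tr.round(4),tr.mean(0))
for n,q in dict(s=[(484,98),(548,98),(548,172),(484,171)],m=[(567,87),(640,88),(640,183),(567,181)],l=[(656,77),(738,77),(738,189),(656,188)]).items():
    w=ray(d,c(q),.016); print(n,w.mean(0).round(4))
dk=ray(d,c([(237,233),(246,386),(118,400)]),.012); print('dock',dk.round(4),(dk[0]+dk[2])/2)
bar=ray(d,c([(158,295),(180,297),(182,340),(160,342)]),.03);print(bar)
top=ray(d,c([(98,301),(141,298),(141,345),(100,347)]),.11);print(top)
P,R=state()
plan([((.36,.2,.25),down(20)),((.42,-.31,.25),down(-91))])
E
```

```text
[130   7 112] [ 36  28 144] [36 29 87]
tray [[ 0.5981  0.1434  0.016 ]
 [ 0.5952 -0.0427  0.016 ]
 [ 0.4972 -0.0415  0.016 ]
 [ 0.5     0.1421  0.016 ]] [0.54763553 0.05034347 0.016     ]
s [0.5477 0.1058 0.016 ]
m [0.5469 0.0517 0.016 ]
l [ 0.5472 -0.0063  0.016 ]
dock [[0.4905 0.2768 0.012 ]
 [0.3979 0.2697 0.012 ]
 [0.3914 0.3459 0.012 ]] [0.44096886 0.31132822 0.012     ]
[[0.45407199 0.31782568 0.03      ]
 [0.45259088 0.30483072 0.03      ]
 [0.42707779 0.30310013 0.03      ]
 [0.42620493 0.31600377 0.03      ]]
[[0.45261063 0.32455558 0.11      ]
 [0.45371887 0.30130671 0.11      ]
 [0.42806137 0.30067875 0.11      ]
 [0.42751269 0.32278886 0.11      ]]
-3.2 -2.8 -0.1 -0.000 0.000 0.102; -6.3 -5.6 -0.1 -0.000 0.000 0.205; -9.5 -8.4 -0.2 -0.001 0.000 0.307; -12.6 -11.2 -0.3 -0.001 0.000 0.409; -15.8 -14.0 -0.3 -0.001 0.000 0.511
-4.1 -0.9 -0.1 -0.000 0.000 0.102; -8.2 -1.8 -0.1 -0.000 0.000 0.205; -12.4 -2.7 -0.2 -0.001 0.000 0.307; -15.5 -4.6 -0.2 -0.000 0.000 0.445; -18.7 -6.5 -0.2 -0.000 0.000 0.584
-3.7 0.2 0.0 0.000 0.000 0.138; -7.3 0.3 0.0 0.000 0.000 0.277; -11.0 0.5 0.0 0.000 0.000 0.415; -14.7 0.7 0.0 0.000 0.000 0.554; -18.3 0.8 0.0 0.000 0.000 0.692
-2.7 2.5 0.0 0.000 0.000 0.138; -5.4 4.9 0.0 0.000 0.000 0.277; -8.2 7.4 0.0 0.000 0.000 0.415; -10.9 9.9 0.0 0.000 0.000 0.554; -13.6 12.3 0.0 0.000 0.000 0.692
-0.5 3.6 0.0 0.000 0.000 0.138; -1.0 7.3 0.0 0.000 0.000 0.277
```

>>> jog_arm(
  moves="-3.2 -2.8 -0.1 0 0 0.10; -6.3 -5.6 -0.1 0 0 0.2; -9.5 -8.4 -0.2 0 0 0.3; -12.6 -11.2 -0.3 0 0 0.41; -15.8 -14.0 -0.3 0 0 0.51",
)

```text
clock: 0.7
position: [0.3068, 0.3134, 0.2483]
eef_rot: [-0.0, 0.443, 0.897, 0.0]
contact_force: [0.8, 0.3, 0.0]
grip_width: 0.0851
grip_force: 0.0
```

>>> jog_arm(
  moves="-4.1 -0.9 -0.1 0 0 0.1; -8.2 -1.8 -0.1 0 0 0.2; -12.4 -2.7 -0.2 0 0 0.307; -15.5 -4.6 -0.2 0 0 0.445; -18.7 -6.5 -0.2 0 0 0.584",
)

```text
clock: 1.2
position: [0.3693, 0.1255, 0.2503]
eef_rot: [-0.0, 0.683, 0.73, 0.0]
contact_force: [1.0, 0.5, -0.1]
grip_width: 0.0854
grip_force: 0.0
```

>>> jog_arm(
  moves="-3.7 0.2 0 0 0 0.138; -7.3 0.3 0 0 0 0.277; -11.0 0.5 0 0 0 0.415; -14.7 0.7 0 0 0 0.554; -18.3 0.8 0 0 0 0.692",
)

```text
clock: 1.7
position: [0.3903, -0.0563, 0.2504]
eef_rot: [-0.0, 0.89, 0.456, 0.0]
contact_force: [0.5, -0.4, 0.7]
grip_width: 0.085
grip_force: 0.0
```

>>> jog_arm(
  moves="-2.7 2.5 0 0 0 0.138; -5.4 4.9 0 0 0 0.277; -8.2 7.4 0 0 0 0.415; -10.9 9.9 0 0 0 0.554; -13.6 12.3 0 0 0 0.692",
)

```text
clock: 2.2
position: [0.4118, -0.2381, 0.2504]
eef_rot: [-0.0, 0.992, 0.127, 0.0]
contact_force: [0.3, -0.2, -0.6]
grip_width: 0.0855
grip_force: 0.0
```

>>> jog_arm(
  moves="-0.5 3.6 0 0 0 0.138; -1.0 7.3 0 0 0 0.277; -1.0 7.3 0 0 0 0.277; -1.0 7.3 0 0 0 0.277",
)

```text
clock: 2.6
position: [0.4203, -0.3105, 0.2498]
eef_rot: [-0.0, 1.0, -0.009, -0.001]
contact_force: [1.8, 0.1, 0.4]
grip_width: 0.0851
grip_force: 0.0
```

```bash
python3 - <<'E'
from m import *
d=cam('wrist'); save('w0',d); s=manip.get_state()
print(s['clock'],s['position'],s['qpos'],rot().round(3)); print(d['fov_y'],-d['R'].T@d['t'],d['R'].round(3))
E
```

```text
2.65 [ 0.42077888 -0.30922927  0.24983896] [-0.11649612  0.34590412  0.95249602  1.60264489 -0.28775436  1.34392573
 -0.71316976] [[ 1.    -0.016 -0.001]
 [-0.016 -1.     0.001]
 [-0.001 -0.001 -1.   ]]
71.95073867673051 [ 0.49274703 -0.3117487   0.37848299] [[-0.018 -1.     0.001]
 [-0.958  0.017  0.286]
 [-0.286  0.004 -0.958]]
```

View pics/w0.png

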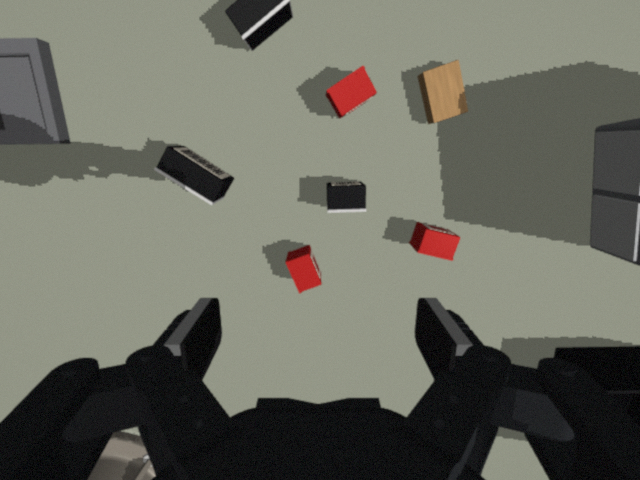

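Wrist view: small's top face spans (327,185)–(366,208) with the plate strip at row 211. Large is at (195,172) and medium at (258,15).

```bash
python3 - <<'E'
from p import *
d=cam('wrist')
c=ray(d,[(327.5,184),(365,183.5),(366,209),(327.5,210)],.036); print(c.round(4),c.mean(0))
c=c[[2,3]]
f=c.mean(0)
b=ray(d,[(326,184),(364.5,183.5)],.036)
v=c[0]-c[1]; print(np.degrees(np.arctan2(v[1],v[0])),np.linalg.norm(v))
m=ray(d,[(340,190)],.036)
t=(.4395,-.3335)
E
```

```text
[[ 0.4533 -0.3196  0.036 ]
 [ 0.4532 -0.3581  0.036 ]
 [ 0.4267 -0.3598  0.036 ]
 [ 0.4262 -0.3194  0.036 ]] [ 0.43984488 -0.33921103  0.036     ]
-89.37649454209897 0.040423857390351384
```

```bash
python3 - <<'E'
from p import *
plan([((.440,-.339,.10),down(-90)),((.440,-.339,.022),down(-90))])
E
```

```text
0.5 0.8 3.7 -0.000 0.000 -0.004; 1.0 1.5 7.5 -0.001 0.000 -0.007; 1.5 2.3 11.2 -0.001 0.000 -0.011; 1.9 3.0 15.0 -0.002 0.000 -0.015; 1.9 3.0 18.9 -0.002 0.000 -0.015
0.0 0.0 3.9 0.000 0.000 0.000
```

>>> jog_arm(
  moves="0.5 0.8 3.7 0 0 -0.004; 1.0 1.5 7.5 0 0 -0.007; 1.5 2.3 11.2 0 0 -0.011; 1.9 3.0 15.0 -0.002 0 -0.015; 1.9 3.0 18.9 -0.002 0 -0.015",
)

```text
clock: 3.2
position: [0.441, -0.3392, 0.0605]
eef_rot: [0.001, 1.0, 0.001, 0.001]
contact_force: [0.3, -0.2, 0.6]
grip_width: 0.0852
grip_force: 0.0
```

>>> jog_arm(
  moves="0 0 2 0 0 0; 0 0 3.9 0 0 0; 0 0 3.9 0 0 0",
)

```text
clock: 3.5
position: [0.4386, -0.3364, 0.0199]
eef_rot: [-0.002, 1.0, 0.001, -0.002]
contact_force: [-0.3, -0.1, -0.0]
grip_width: 0.0853
grip_force: 0.0
```

>>> jog_arm(
  moves="0 0 0 0 0 0; 0 0 0 0 0 0; 0 0 0 0 0 0; 0 0 0 0 0 0; 0 0 0 0 0 0",
  grip=0,
  squeeze=60,
)

```text
clock: 4.0
position: [0.4406, -0.3412, 0.024]
eef_rot: [0.002, 1.0, -0.001, 0.002]
contact_force: [-0.2, 0.3, 6.1]
grip_width: 0.0389
grip_force: 62.3
```

>>> jog_arm(
  moves="0 0 0 0 0 0; 0 0 0 0 0 0; 0 0 -2 0 0 0; 0 0 -6 0 0 0; 0 0 -10 0 0 0",
)

```text
clock: 4.5
position: [0.4385, -0.3394, 0.1227]
eef_rot: [0.0, 1.0, -0.001, -0.001]
contact_force: [0.4, -0.2, -0.7]
grip_width: 0.0391
grip_force: 61.4
```

```bash
python3 - <<'E'
from p import *
s=manip.get_state(); print(s['clock'],s['position'],s['grip_width'],s['grip_force'],s['qpos'])
Q=(.40,-.05,.13)
plan([(Q,down(-90)),(Q,down(-90,55))])
E
```

```text
4.5 [ 0.43845331 -0.33944547  0.12268615] 0.03912646315490125 61.4134955406189 [ 0.0190015   0.53635112  0.861467    1.69790684 -0.44375614  1.11684992
 -0.56221455]
-0.6 -4.1 -0.1 0.000 0.000 -0.000; -1.1 -8.3 -0.2 0.000 0.001 -0.001; -1.7 -12.4 -0.3 0.000 0.001 -0.001; -2.2 -16.5 -0.4 0.000 0.001 -0.001; -2.8 -20.7 -0.5 0.000 0.002 -0.002
-0.6 -4.1 -0.1 0.000 0.000 -0.000; -1.1 -8.3 -0.2 0.000 0.001 -0.001; -1.1 -8.3 -0.2 0.000 0.138 -0.001; -1.1 -8.3 -0.2 0.000 0.275 -0.001; -1.1 -8.3 -0.2 0.000 0.412 -0.001
0.0 0.0 0.0 -0.000 0.137 0.000; 0.0 0.0 0.0 0.000 0.274 0.000; 0.0 0.0 0.0 0.000 0.411 0.000; 0.0 0.0 0.0 -0.000 0.549 0.000
```

>>> jog_arm(
  moves="-0.6 -4.1 -0.1 0 0 0; -1.1 -8.3 -0.2 0 0 0; -1.7 -12.4 -0.3 0 0 0; -2.2 -16.5 -0.4 0 0 0; -2.8 -20.7 -0.5 0 0 0",
)

```text
clock: 5.0
position: [0.4112, -0.1316, 0.1268]
eef_rot: [0.001, 1.0, -0.001, 0.0]
contact_force: [2.1, 0.2, -0.3]
grip_width: 0.0392
grip_force: 61.5
```

>>> jog_arm(
  moves="-0.6 -4.1 -0.1 0 0 0; -1.1 -8.3 -0.2 0 0 0; -1.1 -8.3 -0.2 0 0.138 0; -1.1 -8.3 -0.2 0 0.275 0; -1.1 -8.3 -0.2 0 0.412 0",
)

```text
clock: 5.5
position: [0.4012, -0.0485, 0.1292]
eef_rot: [-0.001, 0.978, 0.0, 0.208]
contact_force: [-0.1, -2.0, -3.0]
grip_width: 0.039
grip_force: 61.4
```

>>> jog_arm(
  moves="0 0 0 0 0.137 0; 0 0 0 0 0.274 0; 0 0 0 0 0.411 0; 0 0 0 0 0.549 0; 0 0 0 0 0.549 0",
)

```text
clock: 6.0
position: [0.4402, -0.0525, 0.1583]
eef_rot: [0.018, 0.932, -0.008, 0.361]
contact_force: [0.7, -0.5, -1.2]
grip_width: 0.039
grip_force: 61.5
```

```bash
python3 - <<'E'
from p import *
s=manip.get_state(); print(s['clock'],s['position'],s['grip_width'],s['grip_force'],s['qpos']);R=rot(); print(R.round(3))
d=cam('scene'); a=cv2.resize(d['img'][150:330,180:420],None,fx=3.3,fy=3.3); cv2.imwrite('pics/c3.png',a[:,:,::-1])
# module bottom plate-side edge in tool frame: TCP was 22mm above bottom, x -14mm
P=np.array(s['position'])
for dx in(-.014,.014):print('edge z',(P+R@np.array([dx,0,.022]))[2])
E
```

```text
6.0 [ 0.44022229 -0.05245267  0.15833492] 0.039044434662545306 61.48591876029968 [-0.70597739 -0.2957525   0.69483174  2.56788654  1.3359145   0.20477483
 -2.8003005 ]
[[ 0.739 -0.028  0.674]
 [-0.003 -0.999 -0.039]
 [ 0.674  0.027 -0.738]]
edge z 0.13265902512035285
edge z 0.15153701812222006
```

View pics/c3.png

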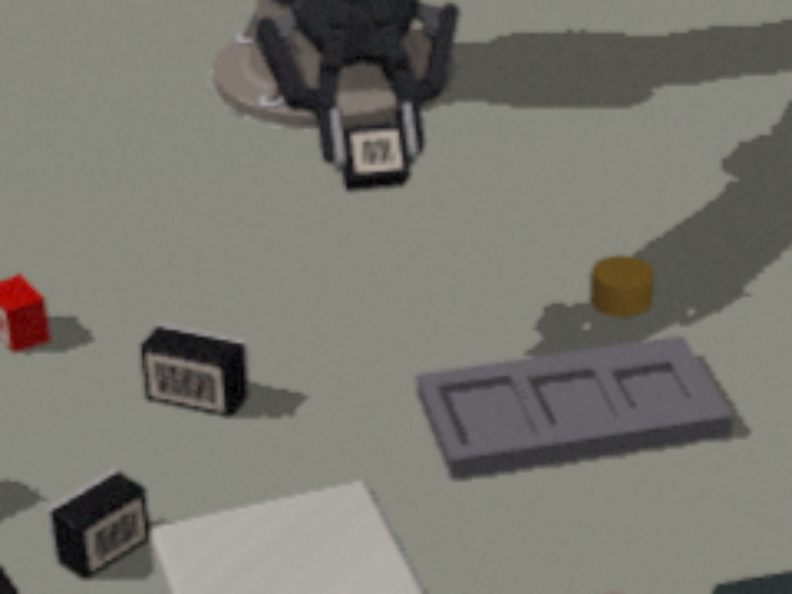

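The crop shows small held with its label tilted up, but the arm hit joint limits with the fingers leaning outward. I'll topple the other way, with the label facing the robot and the tool leaning outward.

```bash
python3 - <<'E'
from p import *
Q=(.39,-.09,.16)
plan([(Q,down(-90)),(Q,down(0)),(Q,down(90))])
E
```

```text
-0.6 0.7 -0.6 0.006 -0.124 -0.003; -1.3 1.3 -1.1 0.012 -0.248 -0.005; -1.9 2.0 -1.7 0.018 -0.371 -0.008; -2.5 2.6 -2.3 0.024 -0.495 -0.010; -3.1 3.3 -2.8 0.030 -0.619 -0.013
-0.8 0.6 -0.1 0.006 -0.124 -0.003; -0.8 0.6 -0.1 0.014 -0.123 -0.133; -0.8 0.6 -0.1 0.022 -0.122 -0.264; -0.8 0.6 -0.1 0.030 -0.121 -0.395; -0.8 0.6 -0.1 0.038 -0.119 -0.525
0.0 0.0 0.0 0.000 0.000 -0.131; 0.0 0.0 0.0 0.000 0.000 -0.262; 0.0 0.0 0.0 0.000 0.000 -0.393; 0.0 0.0 0.0 0.000 0.000 -0.524; 0.0 0.0 0.0 0.000 0.000 -0.654
0.0 0.0 0.0 0.000 0.000 -0.131; 0.0 0.0 0.0 0.000 0.000 -0.262; 0.0 0.0 0.0 0.000 0.000 -0.393; 0.0 0.0 0.0 0.000 0.000 -0.524; 0.0 0.0 0.0 0.000 0.000 -0.654
0.0 0.0 0.0 0.000 0.000 -0.131; 0.0 0.0 0.0 0.000 0.000 -0.262; 0.0 0.0 0.0 0.000 0.000 -0.393; 0.0 0.0 0.0 0.000 0.000 -0.524; 0.0 0.0 0.0 0.000 0.000 -0.654
0.0 0.0 0.0 0.000 0.000 -0.131; 0.0 0.0 0.0 0.000 0.000 -0.262; 0.0 0.0 0.0 0.000 0.000 -0.393; 0.0 0.0 0.0 0.000 0.000 -0.524; 0.0 0.0 0.0 0.000 0.000 -0.654
```

>>> jog_arm(
  moves="-0.6 0.7 -0.6 0.006 -0.124 0; -1.3 1.3 -1.1 0.012 -0.248 0; -1.9 2.0 -1.7 0.018 -0.371 -0.01; -2.5 2.6 -2.3 0.024 -0.495 -0.01; -3.1 3.3 -2.8 0.030 -0.619 -0.013",
)

```text
clock: 6.55
position: [0.3941, -0.0838, 0.1578]
eef_rot: [0.021, 0.986, -0.011, 0.166]
contact_force: [-0.5, -2.0, -1.6]
grip_width: 0.0386
grip_force: 61.5
```

>>> jog_arm(
  moves="-0.8 0.6 -0.1 0.006 -0.124 0; -0.8 0.6 -0.1 0.006 -0.124 0; -0.8 0.6 -0.1 0.006 -0.124 0; -0.8 0.6 -0.1 0.006 -0.124 0",
)

```text
clock: 6.95
position: [0.3883, -0.0886, 0.1564]
eef_rot: [0.019, 0.994, -0.01, 0.109]
contact_force: [-0.4, 0.3, -1.4]
grip_width: 0.0393
grip_force: 61.5
```

>>> jog_arm(
  moves="0 0 0 0 0 -0.13; 0 0 0 0 0 -0.26; 0 0 0 0 0 -0.39; 0 0 0 0 0 -0.52; 0 0 0 0 0 -0.65",
)

```text
clock: 7.45
position: [0.3884, -0.0887, 0.1566]
eef_rot: [0.052, 0.944, 0.31, 0.097]
contact_force: [0.3, 0.4, -0.6]
grip_width: 0.039
grip_force: 61.3
```

>>> jog_arm(
  moves="0 0 0 0 0 -0.13; 0 0 0 0 0 -0.26; 0 0 0 0 0 -0.39; 0 0 0 0 0 -0.52; 0 0 0 0 0 -0.65",
)

```text
clock: 7.95
position: [0.3885, -0.0885, 0.1566]
eef_rot: [0.081, 0.796, 0.595, 0.076]
contact_force: [0.2, 0.0, -0.8]
grip_width: 0.0388
grip_force: 61.3
```

```bash
python3 - <<'E'
from p import *
s=manip.get_state(); print(s['clock'],s['position'],s['grip_width'],s['qpos']); print(rot().round(3))
Q=(.38,-.09,.16)
plan([(Q,down(90)),(Q,down(90,55))])
E
```

```text
7.95 [ 0.38850015 -0.08851163  0.15660754] 0.03882044520224966 [-1.06839343 -0.27200796  1.09815335  2.23025091  0.36574416  0.84438494
 -0.46311609]
[[ 0.28   0.935  0.217]
 [ 0.96  -0.278 -0.038]
 [ 0.025  0.219 -0.976]]
-0.0 -0.0 -0.0 0.013 0.013 -0.132; -0.1 -0.1 -0.1 0.025 0.027 -0.264; -0.1 -0.1 -0.1 0.038 0.040 -0.396; -0.1 -0.2 -0.1 0.050 0.054 -0.528; -0.1 -0.2 -0.2 0.063 0.067 -0.660
0.0 -0.1 -0.0 0.013 0.013 -0.132; 0.0 -0.1 -0.1 0.025 0.027 -0.264; 0.0 -0.2 -0.1 0.038 0.040 -0.396; 0.0 -0.2 -0.1 0.050 0.054 -0.528; 0.1 -0.3 -0.2 0.063 0.067 -0.660
0.0 -0.0 -0.0 0.013 0.013 -0.132; 0.1 -0.1 -0.1 0.025 0.027 -0.264; 0.1 -0.1 -0.1 0.038 0.040 -0.396; 0.2 -0.2 -0.1 0.050 0.054 -0.528; 0.2 -0.2 -0.1 0.086 0.187 -0.524
0.0 0.0 0.0 0.000 0.137 -0.000; 0.0 0.0 0.0 0.000 0.274 0.000; 0.0 0.0 0.0 0.000 0.411 -0.000; 0.0 0.0 0.0 0.000 0.549 0.000; 0.0 0.0 0.0 0.000 0.686 0.000
0.0 0.0 0.0 0.000 0.137 -0.000
```

```bash
python3 - <<'E'
from p import *
Q=(.45,-.09,.16)
plan([(Q,down(90)),(Q,down(90,55))])
E
```

```text
0.1 0.4 0.1 0.013 0.013 -0.132; 0.2 0.8 0.1 0.025 0.027 -0.264; 0.3 1.3 0.2 0.038 0.040 -0.396; 0.5 1.7 0.3 0.050 0.054 -0.528; 0.6 2.1 0.4 0.063 0.067 -0.660
-0.2 0.4 0.0 0.013 0.013 -0.132; -0.3 0.8 0.1 0.025 0.027 -0.264; -0.5 1.2 0.1 0.038 0.040 -0.396; -0.7 1.6 0.2 0.050 0.054 -0.528; -0.9 2.0 0.2 0.063 0.067 -0.660
-0.4 0.2 0.0 0.013 0.013 -0.132; -0.8 0.4 0.0 0.025 0.027 -0.264; -1.2 0.6 0.0 0.038 0.040 -0.396; -1.5 0.9 0.0 0.050 0.054 -0.528; -1.5 0.9 0.0 0.086 0.187 -0.524
0.0 0.0 0.0 0.000 0.137 -0.000; 0.0 0.0 0.0 0.000 0.274 0.000; 0.0 0.0 0.0 0.000 0.411 -0.000; 0.0 0.0 0.0 0.000 0.549 0.000; 0.0 0.0 0.0 0.000 0.686 0.000
0.0 0.0 0.0 0.000 0.137 -0.000
```

>>> jog_arm(
  moves="0.1 0.4 0.1 0.013 0.013 -0.132; 0.2 0.8 0.1 0.025 0.027 -0.264; 0.3 1.3 0.2 0.038 0.040 -0.396; 0.5 1.7 0.3 0.050 0.054 -0.528; 0.6 2.1 0.4 0.063 0.067 -0.660",
)

```text
clock: 8.45
position: [0.4074, -0.0877, 0.158]
eef_rot: [0.058, 0.594, 0.801, 0.056]
contact_force: [-0.5, -0.1, 0.1]
grip_width: 0.0389
grip_force: 61.3
```

>>> jog_arm(
  moves="-0.2 0.4 0.0 0.013 0.013 -0.132; -0.3 0.8 0.1 0.025 0.027 -0.264; -0.5 1.2 0.1 0.038 0.040 -0.396; -0.7 1.6 0.2 0.050 0.054 -0.528; -0.9 2.0 0.2 0.063 0.067 -0.660",
)

```text
clock: 8.95
position: [0.4288, -0.0921, 0.159]
eef_rot: [0.028, 0.303, 0.952, 0.028]
contact_force: [-0.3, -0.2, -1.2]
grip_width: 0.0391
grip_force: 61.3
```

>>> jog_arm(
  moves="-0.4 0.2 0.0 0.013 0.013 -0.132; -0.8 0.4 0.0 0.025 0.027 -0.264; -1.2 0.6 0.0 0.038 0.040 -0.396; -1.5 0.9 0.0 0.050 0.054 -0.528; -1.5 0.9 0.0 0.086 0.187 -0.524",
)

```text
clock: 9.45
position: [0.4432, -0.0923, 0.1612]
eef_rot: [-0.068, 0.045, 0.997, 0.011]
contact_force: [0.1, 0.1, 0.7]
grip_width: 0.039
grip_force: 61.5
```

>>> jog_arm(
  moves="0 0 0 0 0.137 0; 0 0 0 0 0.274 0; 0 0 0 0 0.411 0; 0 0 0 0 0.549 0; 0 0 0 0 0.686 0",
)

```text
clock: 9.95
position: [0.4476, -0.094, 0.161]
eef_rot: [-0.399, 0.041, 0.916, 0.023]
contact_force: [-0.1, 0.2, 0.4]
grip_width: 0.0395
grip_force: 61.5
```

```bash
python3 - <<'E'
from p import *
s=manip.get_state(); print(s['clock'],s['position'],s['grip_width'],s['qpos']); R=rot();print(R.round(3))
P=np.array(s['position']); print((P+R@np.array([-.014,0,.022]))[2])
Q=(.43,-.085,.06)
plan([(Q,down(90,55))])
E
```

```text
9.95 [ 0.44755996 -0.0939852   0.16099175] 0.03945736545634392 [-0.26838189  0.91655286  0.80446076  1.25220399 -0.30310614  1.98097246
  2.03906077]
[[-0.679  0.093 -0.729]
 [ 0.056  0.996  0.075]
 [ 0.732  0.01  -0.681]]
0.13576051345530563
-2.1 0.2 2.7 0.026 0.046 -0.017; -4.1 0.4 5.5 0.052 0.092 -0.034; -6.2 0.6 8.2 0.078 0.138 -0.051
```

```bash
python3 - <<'E'
from p import *
plan([((.42,-.09,.06),down(90,54)),((.42,-.09,.027),down(90,54))])
E
```

```text
-1.8 0.0 3.0 0.026 0.040 -0.017; -3.7 0.0 5.9 0.052 0.081 -0.034; -5.5 0.0 8.9 0.078 0.121 -0.051; -7.9 0.0 11.2 0.078 0.121 -0.051
```

>>> jog_arm(
  moves="-1.8 0.0 3.0 0.026 0.040 -0.017; -3.7 0.0 5.9 0.052 0.081 -0.034; -5.5 0.0 8.9 0.078 0.121 -0.051; -7.2 0.0 10.5 0.078 0.121 -0.051; -7.9 0 11.2 0.078 0.121 -0.051",
)

```text
clock: 10.45
position: [0.4179, -0.0886, 0.0272]
eef_rot: [-0.456, 0.001, 0.89, 0.001]
contact_force: [6.4, 4.8, 23.5]
grip_width: 0.0388
grip_force: 63.8
```

```bash
python3 - <<'E'
from p import *
s=manip.get_state(); print(s['clock'],s['position'],s['contact_force'],s['qpos']); R=rot();print(R.round(3))
P=np.array(s['position']); print((P+R@np.array([-.014,0,.022]))[2])
E
```

```text
10.45 [ 0.41785368 -0.08857537  0.02718805] [ 6.38880368  4.84236253 23.52363357] [-0.28926523  1.11245944  0.7264504   1.32916108 -0.3086941   1.82185448
  2.07116647]
[[-0.584  0.002 -0.811]
 [ 0.     1.     0.002]
 [ 0.811  0.001 -0.584]]
0.0029706893727013232
```

>>> jog_arm(
  moves="0 0 0 0 0 0; 0 0 0 0 0 0; 0 0 0 0 0 0; 0 0 0 0 0 0; 0 0 0 0 0 0",
  grip=100,
)

```text
clock: 10.95
position: [0.4204, -0.0909, 0.0279]
eef_rot: [-0.452, 0.001, 0.892, -0.001]
contact_force: [-0.7, 0.4, -0.3]
grip_width: 0.0858
grip_force: 0.0
```

>>> jog_arm(
  moves="0 0 -1 0 0 0; 0 0 -3 0 0 0; 0 0 -6 0 0 0; 4 0 -9 0 0 0; 6 0 -11 0 0 0",
)

```text
clock: 11.45
position: [0.469, -0.0934, 0.1257]
eef_rot: [-0.454, 0.005, 0.891, -0.004]
contact_force: [-0.2, -1.1, -1.7]
grip_width: 0.0854
grip_force: 0.0
```

```bash
python3 - <<'E'
from p import *
s=manip.get_state(); print(s['clock'],s['position'])
for n in ['top']:
    d=cam(n); a=cv2.resize(d['img'][200:350,270:480],None,fx=3.8,fy=3.8); cv2.imwrite('pics/c4.png',a[:,:,::-1])
plan([((.44,-.13,.25),down(90))])
E
```

```text
11.45 [ 0.46898509 -0.09343655  0.12567682]
1.7 -0.6 -0.7 0.001 -0.135 0.000; 3.4 -1.1 -1.4 0.002 -0.269 0.000; 5.0 -1.7 -2.1 0.003 -0.404 0.000; 6.7 -2.3 -2.9 0.004 -0.539 0.001; 8.4 -2.9 -3.6 0.005 -0.673 0.001
0.9 -0.6 -1.6 0.001 -0.135 0.000; 1.7 -1.2 -3.2 0.002 -0.269 0.000
```

View pics/c4.png

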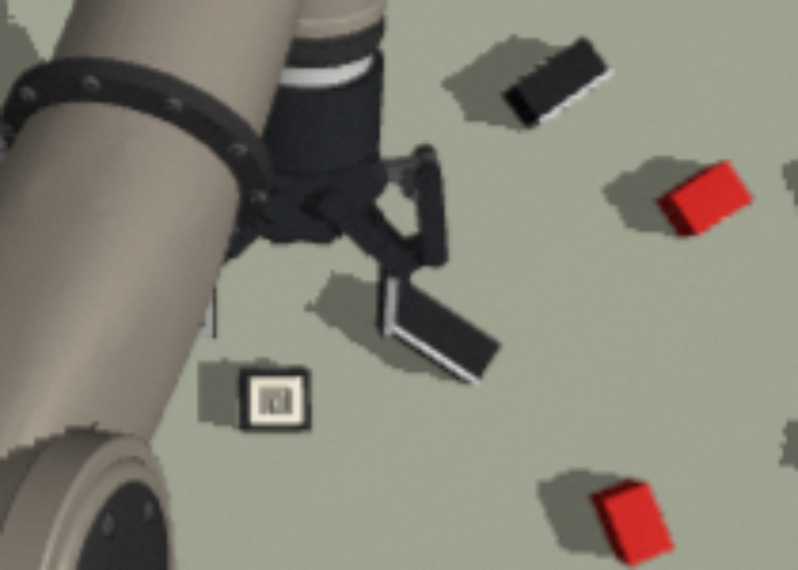

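Small lies flat with its label up at crop (276,400), which is top pixel (343,305). I'll measure it by its label.

```bash
cat >> m.py <<'E'
def labels(d,z,box=None):
    hsv=cv2.cvtColor(d['img'],cv2.COLOR_RGB2HSV); m=((hsv[:,:,2]>165)&(hsv[:,:,1]<60)).astype(np.uint8)
    if box: k=np.zeros_like(m); k[box[1]:box[3],box[0]:box[2]]=1; m*=k
    m=cv2.morphologyEx(m,cv2.MORPH_CLOSE,np.ones((5,5)))
    for c in cv2.findContours(m,cv2.RETR_EXTERNAL,cv2.CHAIN_APPROX_NONE)[0]:
        if cv2.contourArea(c)<40: continue
        w=ray(d,c.reshape(-1,2),z)[:,:2]; r=cv2.minAreaRect((w*1000).astype(np.float32))
        print(cv2.boundingRect(c),np.round(r[0],1),np.round(r[1],1),round(r[2],1))
E
python3 - <<'E'
from m import *
d=cam('top'); labels(d,.028,(325,285,365,325))
E
```

```text
(336, 299, 14, 12) [429.2 -89.8] [28.6 23.8] 88.9
```

>>> jog_arm(
  moves="1.7 -0.6 -0.7 0 -0.135 0; 3.4 -1.1 -1.4 0 -0.269 0; 5.0 -1.7 -2.1 0 -0.404 0; 6.7 -2.3 -2.9 0 -0.539 0; 8.4 -2.9 -3.6 0 -0.673 0",
)

```text
clock: 12.05
position: [0.4465, -0.1208, 0.2121]
eef_rot: [-0.135, 0.004, 0.991, 0.002]
contact_force: [0.4, -1.0, 1.2]
grip_width: 0.0854
grip_force: 0.0
```

>>> jog_arm(
  moves="0.9 -0.6 -1.6 0 -0.135 0; 1.7 -1.2 -3.2 0 -0.269 0; 1.7 -1.2 -3.2 0 -0.269 0; 1.7 -1.2 -3.2 0 -0.269 0",
)

```text
clock: 12.45
position: [0.438, -0.1322, 0.2472]
eef_rot: [-0.004, 0.004, 1.0, 0.002]
contact_force: [0.2, -0.1, 0.2]
grip_width: 0.0854
grip_force: 0.0
```

```bash
python3 - <<'E'
from m import *
s=manip.get_state(); print(s['clock'],s['position'],s['qpos'])
d=cam('wrist'); save('w1',d); labels(d,.028)
d=cam('top'); save('t1',d); labels(d,.028,(325,285,365,325))
E
```

```text
12.45 [ 0.43802716 -0.13215428  0.24718848] [-0.27321744  0.13270618  0.59692765  1.754964   -0.07950353  1.28581973
  1.90536195]
(248, 218, 53, 34) [ 458.4 -178.9] [66.6  2.3] 55.5
(344, 195, 29, 24) [428.1 -88.8] [29.8 24.7] 89.5
```

View pics/w1.png

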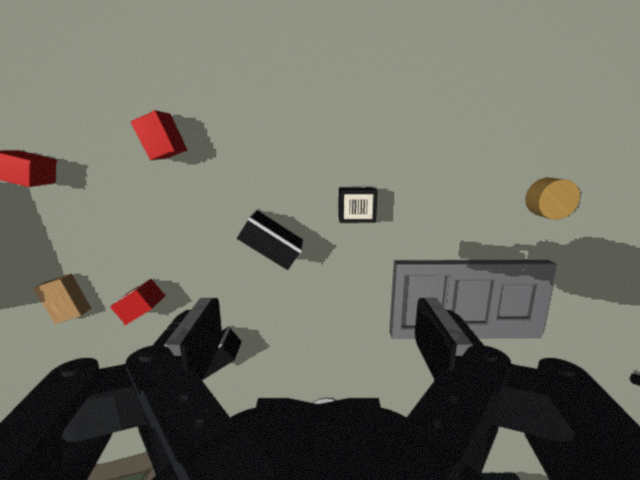

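Small's label is at (358,206), which is (0.4285,-0.089). Large's plate strip runs (255,215)–(300,250), the tray is centred at (473,300), and medium is partly hidden at (225,345). Grasping small flat.

```bash
python3 - <<'E'
from p import *
A=(.4285,-.0893)
plan([(A+(.07,),down(89.7)),(A+(.0235,),down(89.7))])
print(); S=(np.array(A+(.0235,)),down(89.7))
plan([(A+(.15,),down(89.7)),((.49,.08,.17),down(-.6))],S)
E
```

```text
0.2 0.8 3.5 0.000 -0.002 0.000; 0.4 1.7 7.0 0.001 -0.004 0.000; 0.5 2.5 10.6 0.001 -0.006 0.000; 0.7 3.3 14.1 0.002 -0.009 0.000; 0.9 4.1 17.6 0.002 -0.011 0.000
-0.0 -0.0 2.3 0.000 -0.000 0.000; -0.0 -0.0 4.7 0.000 -0.000 0.000

0.0 0.0 -4.2 0.000 0.000 0.000; 0.0 0.0 -8.4 0.000 0.000 0.000; 0.0 0.0 -12.7 0.000 0.000 0.000; -0.5 1.4 -12.8 0.000 0.000 0.131; -1.0 2.8 -13.0 0.000 0.000 0.263
-0.1 1.5 -0.2 0.000 0.000 0.131; -0.2 3.0 -0.3 0.000 0.000 0.263; -0.4 4.5 -0.5 0.000 0.000 0.394; -0.5 6.0 -0.7 0.000 0.000 0.525; -0.6 7.5 -0.8 0.000 0.000 0.657
0.8 1.3 -0.2 0.000 0.000 0.131; 1.6 2.5 -0.3 0.000 0.000 0.263; 2.5 3.8 -0.5 0.000 0.000 0.394; 3.3 5.0 -0.7 0.000 0.000 0.525; 4.1 6.3 -0.8 0.000 0.000 0.657
```

>>> jog_arm(
  moves="0.2 0.8 3.5 0 0 0; 0.4 1.7 7.0 0 0 0; 0.5 2.5 10.6 0 0 0; 0.7 3.3 14.1 0.002 -0.009 0; 0.9 4.1 17.6 0.002 -0.011 0",
)

```text
clock: 13.05
position: [0.4284, -0.0896, 0.068]
eef_rot: [-0.0, 0.002, 1.0, -0.001]
contact_force: [0.4, 0.3, 0.1]
grip_width: 0.0852
grip_force: 0.0
```

>>> jog_arm(
  moves="0 0 2.3 0 0 0; 0 0 4.6 0 0 0; 0 0 4.7 0 0 0; 0 0 4.7 0 0 0",
)

```text
clock: 13.45
position: [0.4286, -0.0903, 0.0228]
eef_rot: [-0.0, 0.003, 1.0, -0.001]
contact_force: [0.7, -0.1, -0.7]
grip_width: 0.0853
grip_force: 0.0
```

>>> jog_arm(
  moves="0 0 0 0 0 0; 0 0 0 0 0 0; 0 0 0 0 0 0; 0 0 0 0 0 0; 0 0 0 0 0 0",
  grip=0,
)

```text
clock: 13.95
position: [0.4303, -0.0903, 0.0254]
eef_rot: [0.003, 0.003, 1.0, 0.0]
contact_force: [-0.5, 0.2, 6.3]
grip_width: 0.0383
grip_force: 61.7
```

>>> jog_arm(
  moves="0 0 0 0 0 0; 0 0 -4.2 0 0 0; 0 0 -8.4 0 0 0; 0 0 -12.7 0 0 0; 0 0 -12.7 0 0 0",
)

```text
clock: 14.45
position: [0.433, -0.0912, 0.1567]
eef_rot: [0.008, 0.003, 1.0, -0.0]
contact_force: [1.7, -0.0, -0.8]
grip_width: 0.0384
grip_force: 61.0
```

>>> jog_arm(
  moves="-0.5 1.4 -0.2 0 0 0.131; -1.0 2.8 -0.3 0 0 0.263; -1.1 4.3 -0.5 0 0 0.394; -1.0 5.8 -0.7 0 0 0.525; -0.7 7.4 -0.8 0 0 0.657",
)

```text
clock: 14.95
position: [0.4353, -0.0157, 0.1584]
eef_rot: [0.001, 0.328, 0.945, 0.0]
contact_force: [-0.6, 0.1, -1.0]
grip_width: 0.0385
grip_force: 61.0
```

```bash
python3 - <<'E'
from p import *
s=manip.get_state(); print(s['clock'],s['position'],s['grip_width'],s['qpos'])
plan([((.50,.06,.19),down(-.6))])
E
```

```text
14.95 [ 0.43531485 -0.01572047  0.15843056] 0.03848825314568636 [-0.53800757  0.16420652  0.60260774  1.95689752 -0.10686138  1.04931772
  1.01407019]
-0.1 1.4 -0.4 0.000 0.000 0.130; -0.1 2.8 -0.9 0.001 0.000 0.261; -0.2 4.3 -1.3 0.001 0.001 0.391; -0.2 5.7 -1.8 0.001 0.001 0.522; -0.3 7.1 -2.2 0.001 0.001 0.652
0.8 1.2 -0.5 0.000 0.000 0.130; 1.6 2.3 -0.9 0.001 0.000 0.261
```

>>> jog_arm(
  moves="-0.1 1.4 -0.4 0 0 0.130; -0.1 2.8 -0.9 0 0 0.261; -0.2 4.3 -1.3 0 0 0.391; -0.2 5.7 -1.8 0 0 0.522; -0.3 7.1 -2.2 0 0 0.652",
)

```text
clock: 15.45
position: [0.4813, 0.0385, 0.1805]
eef_rot: [0.001, 0.613, 0.79, 0.0]
contact_force: [0.3, -0.6, -0.2]
grip_width: 0.0387
grip_force: 61.0
```

>>> jog_arm(
  moves="0.8 1.2 -0.5 0 0 0.130; 1.6 2.3 -0.9 0 0 0.261; 1.6 2.3 -0.9 0 0 0.261; 1.6 2.3 -0.9 0 0 0.261; 1.6 2.3 -0.9 0 0 0.261",
)

```text
clock: 15.95
position: [0.499, 0.0582, 0.1897]
eef_rot: [0.001, 0.709, 0.706, 0.0]
contact_force: [-0.3, -0.5, -0.4]
grip_width: 0.039
grip_force: 61.0
```

```bash
python3 - <<'E'
from p import *
s=manip.get_state(); print(s['clock'],s['position'],s['grip_width'],s['qpos'],rot().round(3))
d=cam('wrist'); save('w2',d)
E
```

```text
15.95 [0.49900985 0.05822428 0.18971254] 0.03898006009902495 [-0.70750889  0.29320703  0.69387823  1.74932455 -0.20137442  1.17001595
  0.0401792 ] [[ 0.004  1.     0.002]
 [ 1.    -0.004 -0.001]
 [-0.001  0.002 -1.   ]]
```

View pics/w2.png

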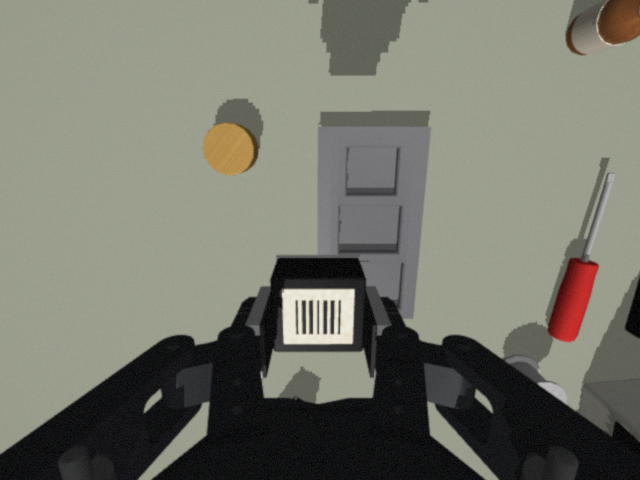

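Wrist view: small is gripped label-up at (318,317). The small pocket is at (346–398,147–195), medium pocket at (369,228), tray top edge (320–430,126).

```bash
python3 - <<'E'
from m import *
d=cam('wrist')
s=manip.get_state(); P=np.array(s['position'])
print('pocket',ray(d,[(346,147),(397,147),(398.5,195),(346,195)],.016).round(4), ray(d,[(346,147),(397,147),(398.5,195),(346,195)],.016).mean(0))
print('med',ray(d,[(339,205),(400,205),(401,252),(338,251)],.016).round(4))
t=ray(d,[(319,127),(430,127),(414,318)],.016); print('tray',t.round(4),(t[0]+t[2])/2)
labels(d,P[2]+.003,(270,250,370,360)); print(P)
E
```

```text
pocket [[0.5245 0.1278 0.016 ]
 [0.5694 0.1276 0.016 ]
 [0.5734 0.0853 0.016 ]
 [0.5253 0.0855 0.016 ]] [0.5481442  0.10656471 0.016     ]
med [[0.519  0.0763 0.016 ]
 [0.5754 0.0761 0.016 ]
 [0.5795 0.0303 0.016 ]
 [0.5187 0.0316 0.016 ]]
tray [[ 0.5007  0.1445  0.016 ]
 [ 0.5969  0.1442  0.016 ]
 [ 0.5976 -0.0411  0.016 ]] [0.5491886  0.05174148 0.016     ]
(282, 289, 72, 55) [499.1  60.2] [25.7 30.1] 89.7
[0.49932155 0.05834123 0.19004967]
```

```bash
python3 - <<'E'
from p import *
A=(.5478,.1046)
plan([(A+(.15,),down(-.4)),(A+(.06,),down(-.4))])
E
```

```text
2.3 2.4 2.0 0.001 0.000 0.001; 4.7 4.8 4.0 0.002 0.000 0.002; 4.7 4.8 8.5 0.002 0.000 0.002; 4.7 4.8 13.0 0.002 0.000 0.002
```

>>> jog_arm(
  moves="2.3 2.4 2.0 0.001 0 0; 4.6 4.9 4.0 0.002 0 0; 4.6 4.9 8.5 0.002 0 0; 4.6 4.9 13.0 0.002 0 0.002; 4.6 4.9 13.0 0.002 0 0.002",
)

```text
clock: 16.55
position: [0.5434, 0.1042, 0.0544]
eef_rot: [-0.004, 0.709, 0.705, -0.006]
contact_force: [-1.4, 0.2, -1.0]
grip_width: 0.0385
grip_force: 61.0
```

```bash
python3 - <<'E'
from p import *
A=(.5478,.1046)
print(manip.get_state()['position'])
plan([(A+(.039,),down(-.4)),(A+(.034,),down(-.4))])
E
```

```text
[0.54340817 0.10418204 0.05440382]
0.0 0.5 1.5 -0.013 0.003 0.001; 0.1 0.5 2.0 -0.013 0.003 0.001
```

>>> jog_arm(
  moves="0 0 0 0 0 0; 0 0 0 0 0 0; 0 0 0 0 0 0",
)

```text
clock: 16.85
position: [0.552, 0.105, 0.0635]
eef_rot: [0.002, 0.71, 0.705, 0.003]
contact_force: [1.2, -0.1, 0.1]
grip_width: 0.0384
grip_force: 61.0
```

```bash
python3 - <<'E'
from p import *
A=(.5478,.1046)
print(manip.get_state()['position'])
plan([(A+(.039,),down(-.4)),(A+(.034,),down(-.4))])
E
```

```text
[0.55195612 0.10498598 0.06353984]
-0.0 -0.4 2.5 0.007 -0.001 0.000; -0.0 -0.4 3.0 0.007 -0.001 0.000
```

>>> jog_arm(
  moves="0 0 0.4 0 0 0; 0 0 0.8 0 0 0; 0 0 1.2 0 0 0; 0 0 1.5 0 0 0; 0 0 1.5 0 0 0",
)

```text
clock: 17.35
position: [0.5491, 0.105, 0.0449]
eef_rot: [0.0, 0.709, 0.705, -0.0]
contact_force: [0.3, 0.3, -0.7]
grip_width: 0.0387
grip_force: 61.0
```

>>> jog_arm(
  moves="0 0 0 0 0 0; 0 0 0 0 0 0; 0 0 0 0 0 0; 0 0 0 0 0 0; 0 0 0 0 0 0",
)

```text
clock: 17.85
position: [0.5498, 0.105, 0.0457]
eef_rot: [0.001, 0.709, 0.705, 0.001]
contact_force: [-0.0, 0.2, -0.1]
grip_width: 0.0385
grip_force: 61.0
```

```bash
python3 - <<'E'
from p import *
print(manip.get_state()['position'],rot().round(4))
d=cam('wrist');save('w3',d)
E
```

```text
[0.54984194 0.10499517 0.04568513] [[ 0.0066  1.      0.0016]
 [ 1.     -0.0066 -0.    ]
 [-0.      0.0016 -1.    ]]
```

View pics/w3.png

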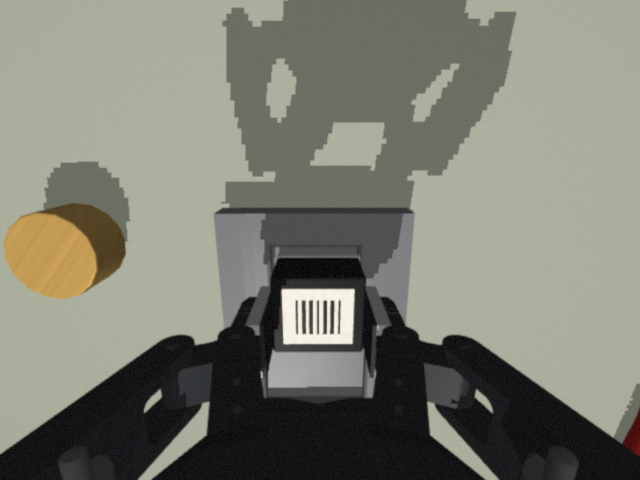

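Close view: the pocket's far edge is at row 247, cols 272–362. The module sits at cols 272–366 with its label at (318,316), so it's near centred. I'll compute the residual.

```bash
python3 - <<'E'
from m import *
d=cam('wrist')
print(ray(d,[(272,247),(362,247)],.016).round(4), 'tray',ray(d,[(216,213.5),(413,213.5)],.016).round(4))
labels(d,.049,(270,250,370,360)); print(manip.get_state()['position'])
print(ray(d,[(267,392),(362,392)],.016).round(4))
E
```

```text
[[0.527  0.1279 0.016 ]
 [0.5722 0.1276 0.016 ]] tray [[0.5005 0.1451 0.016 ]
 [0.5965 0.1445 0.016 ]]
(272, 353, 24, 7) [534.5  87.8] [ 3.1 10.2] 89.6
(282, 289, 73, 55) [549.7 107.1] [25.6 30.2] 89.6
[0.54978209 0.10499444 0.04564553]
[[0.5201 0.0401 0.016 ]
 [0.575  0.0397 0.016 ]]
```

>>> jog_arm(
  moves="0 -0.05 0.3 0 0 0; 0 -0.05 0.6 0 0 0; 0 -0.05 0.9 0 0 0; 0 -0.05 1.2 0 0 0; 0 -0.05 1.2 0 0 0",
)

```text
clock: 18.45
position: [0.5494, 0.1049, 0.0335]
eef_rot: [0.001, 0.709, 0.705, 0.0]
contact_force: [-0.6, 0.2, -0.0]
grip_width: 0.0388
grip_force: 61.2
```

>>> jog_arm(
  moves="0 0 0 0 0 0; 0 0 0 0 0 0; 0 0 0 0 0 0",
)

```text
clock: 18.75
position: [0.5493, 0.1049, 0.0335]
eef_rot: [0.001, 0.709, 0.705, 0.0]
contact_force: [-1.0, 0.6, -0.5]
grip_width: 0.0388
grip_force: 61.1
```

>>> jog_arm(
  moves="0 0 0.1 0 0 0; 0 0 0.1 0 0 0; 0 0 0.1 0 0 0; 0 0 0.1 0 0 0; 0 0 0.1 0 0 0",
  grip=100,
)

```text
clock: 19.25
position: [0.5493, 0.105, 0.0326]
eef_rot: [0.001, 0.709, 0.705, 0.001]
contact_force: [0.4, 0.2, 0.1]
grip_width: 0.0854
grip_force: 0.0
```

>>> jog_arm(
  moves="0 0 -1 0 0 0; 0 0 -4 0 0 0; 0 0 -8 0 0 0; 0 0 -12 0 0 0; 0 0 -16 0 0 0",
)

```text
clock: 19.75
position: [0.5489, 0.1047, 0.195]
eef_rot: [0.001, 0.71, 0.705, 0.001]
contact_force: [0.5, -0.6, -0.1]
grip_width: 0.0855
grip_force: 0.0
```

```bash
python3 - <<'E'
from m import *
from p import *
s=manip.get_state(); print(s['clock'],s['position'],s['qpos'])
d=cam('top');labels(d,.036,(220,220,330,290))
for o in mods(d): 
    if 360<o[0][0]<480 and o[0][1]>190: print(o)
plan([((.47,-.17,.25),down(58))])
E
```

```text
19.75 [0.54891675 0.10470618 0.19496864] [-0.7072667   0.41116558  0.67164019  1.58982636 -0.26667028  1.23203975
  0.00530437]
((370, 275, 31, 24), 256.5, array([ 467.3, -182.7]), array([66., 23.]), 56.9)
((403, 211, 26, 22), 231.5, array([ 609.8, -255.2]), array([22.7, 58.6]), 34.6)
-3.4 -1.0 -0.6 0.002 0.001 -0.127; -6.9 -2.0 -1.2 0.004 0.001 -0.255; -10.3 -3.0 -1.9 0.006 0.002 -0.382; -13.8 -4.0 -2.5 0.008 0.002 -0.510; -17.2 -5.1 -3.1 0.010 0.003 -0.637
-2.2 -2.9 -0.6 0.002 0.001 -0.127; -4.3 -5.7 -1.2 0.004 0.001 -0.255; -6.5 -8.6 -1.8 0.006 0.002 -0.382
```

>>> jog_arm(
  moves="-3.4 -1.0 -0.6 0.002 0.001 -0.127; -6.9 -2.0 -1.2 0.004 0.001 -0.255; -10.3 -3.0 -1.9 0.006 0.002 -0.382; -13.8 -4.0 -2.5 0.008 0.002 -0.510; -17.2 -5.1 -3.1 0.010 0.003 -0.637",
)

```text
clock: 20.3
position: [0.4964, -0.0683, 0.2245]
eef_rot: [-0.003, 0.451, 0.893, -0.002]
contact_force: [0.7, 0.0, -0.0]
grip_width: 0.0854
grip_force: 0.0
```

>>> jog_arm(
  moves="-2.2 -2.9 -0.6 0.002 0.001 -0.127; -4.3 -5.7 -1.2 0.004 0.001 -0.255; -6.5 -8.6 -1.8 0.006 0.002 -0.382; -6.5 -8.6 -1.8 0.006 0.002 -0.382; -6.5 -8.6 -1.8 0.006 0.002 -0.382",
)

```text
clock: 20.8
position: [0.4656, -0.1709, 0.2425]
eef_rot: [-0.006, 0.278, 0.961, -0.003]
contact_force: [-0.1, 0.6, -0.0]
grip_width: 0.0854
grip_force: 0.0
```

```bash
python3 - <<'E'
from m import *
s=manip.get_state(); print(s['clock'],s['position'],s['qpos'])
d=cam('wrist');save('w4',d); labels(d,.044)
E
```

```text
20.8 [ 0.46558431 -0.1709449   0.24253764] [-0.21165851  0.23419438  0.63958517  1.66784814 -0.13616912  1.29767251
  1.46148385]
(277, 212, 65, 5) [ 454.3 -176.8] [64.5  2.6] 55.5
```

View pics/w4.png

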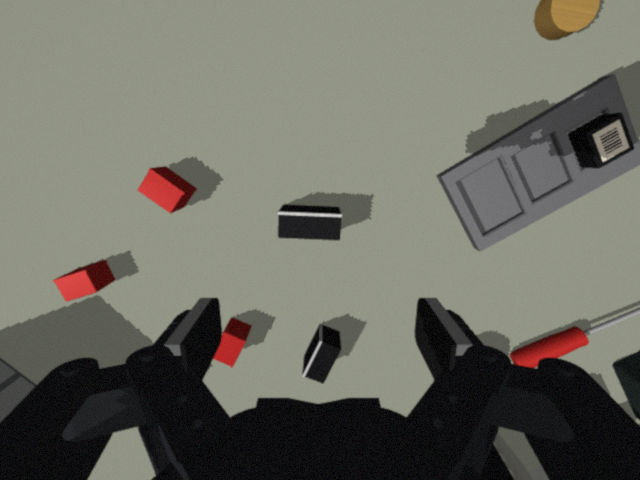

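Small sits label-up in its pocket at (605,140). Large's plate strip is at row 213, cols 278–342, and medium is at (322,353). Grasping large at (0.466,-0.184), yaw 56°.

```bash
python3 - <<'E'
from p import *
A=(.4658,-.184)
plan([(A+(.08,),down(56)),(A+(.028,),down(56))])
print(); S=(np.array(A+(.128,)),down(56)); Q=(.45,-.10,.16)
plan([(Q,down(-17)),(Q,down(-90)),(Q,down(-90,-54)),((.42,-.10,.06),down(-90,-54))],S)
E
```

```text
-0.2 -0.3 4.1 -0.002 -0.003 0.009; -0.5 -0.6 8.1 -0.005 -0.005 0.017; -0.7 -0.8 12.2 -0.007 -0.008 0.026; -0.9 -1.1 16.2 -0.009 -0.010 0.034; -1.0 -1.1 18.8 -0.009 -0.010 0.034
0.0 0.0 2.6 0.000 0.000 0.000

0.6 0.6 -0.3 0.000 0.000 0.127; 1.2 1.2 -0.6 0.000 0.000 0.255; 1.8 1.8 -1.0 0.000 0.000 0.382; 2.4 2.4 -1.3 0.000 0.000 0.510; 3.0 3.0 -1.6 0.000 0.000 0.637
0.8 0.1 -0.3 0.000 0.000 0.127; 1.7 0.3 -0.6 0.000 0.000 0.255; 2.5 0.4 -1.0 0.000 0.000 0.382; 3.4 0.5 -1.3 0.000 0.000 0.510; 4.2 0.7 -1.6 0.000 0.000 0.637
0.0 0.0 0.0 0.000 0.000 0.127; 0.0 0.0 0.0 0.000 0.000 0.255; 0.0 0.0 0.0 0.000 0.000 0.382; 0.0 0.0 0.0 0.000 0.000 0.510; 0.0 0.0 0.0 0.000 0.000 0.637
0.0 0.0 0.0 0.000 0.000 0.127; 0.0 0.0 0.0 0.000 0.000 0.255; 0.0 0.0 0.0 0.000 0.000 0.382; 0.0 0.0 0.0 0.000 0.000 0.510; 0.0 0.0 0.0 0.000 0.000 0.637
0.0 0.0 0.0 -0.000 -0.135 -0.000; 0.0 0.0 0.0 -0.000 -0.269 -0.000; 0.0 0.0 0.0 -0.000 -0.404 -0.000; 0.0 0.0 0.0 -0.000 -0.539 -0.000; 0.0 0.0 0.0 -0.000 -0.673 -0.000
0.0 0.0 0.0 0.000 -0.135 0.000; 0.0 0.0 0.0 0.000 -0.269 0.000; 1.3 -0.0 3.2 0.000 -0.269 0.000; 2.6 -0.0 6.5 0.000 -0.269 0.000; 3.9 -0.0 9.7 0.000 -0.269 0.000
```

>>> jog_arm(
  moves="-0.2 -0.3 4.1 0 0 0.01; -0.5 -0.6 8.1 -0.005 -0.005 0.02; -0.7 -0.8 12.2 -0.007 -0.008 0.026; -0.9 -1.1 16.2 -0.009 -0.010 0.034; -1.0 -1.1 18.8 -0.009 -0.010 0.034",
)

```text
clock: 21.35
position: [0.4645, -0.1826, 0.0508]
eef_rot: [-0.003, 0.291, 0.957, -0.0]
contact_force: [-0.6, 0.5, 0.8]
grip_width: 0.085
grip_force: 0.0
```

>>> jog_arm(
  moves="0 0 0 0 0 0; 0 0 1 0 0 0; 0 0 2 0 0 0; 0 0 2.6 0 0 0; 0 0 2.6 0 0 0",
)

```text
clock: 21.85
position: [0.4658, -0.1848, 0.0277]
eef_rot: [-0.001, 0.292, 0.957, -0.001]
contact_force: [-0.1, -0.9, 0.0]
grip_width: 0.0853
grip_force: 0.0
```

>>> jog_arm(
  moves="0 0 0 0 0 0; 0 0 0 0 0 0; 0 0 0 0 0 0; 0 0 0 0 0 0; 0 0 0 0 0 0",
  grip=0,
)

```text
clock: 22.35
position: [0.4668, -0.1857, 0.0288]
eef_rot: [0.001, 0.292, 0.956, -0.001]
contact_force: [0.4, 0.1, 5.2]
grip_width: 0.063
grip_force: 67.5
```

>>> jog_arm(
  moves="0 0 0 0 0 0; 0 0 -2 0 0 0; 0 0 -6 0 0 0; 0 0 -10 0 0 0; 0 0 -10 0 0 0",
)

```text
clock: 22.85
position: [0.4694, -0.1869, 0.1327]
eef_rot: [0.005, 0.292, 0.956, -0.001]
contact_force: [0.4, -1.2, -1.0]
grip_width: 0.063
grip_force: 67.0
```

>>> jog_arm(
  moves="0.6 0.6 -0.3 0 0 0.127; 1.2 1.2 -0.6 0 0 0.255; 1.8 1.8 -1.0 0 0 0.382; 2.4 2.4 -1.3 0 0 0.510; 3.0 3.0 -1.6 0 0 0.637",
)

```text
clock: 23.35
position: [0.4566, -0.1425, 0.1427]
eef_rot: [-0.001, 0.579, 0.815, -0.001]
contact_force: [0.1, -0.3, -0.5]
grip_width: 0.0629
grip_force: 66.8
```

>>> jog_arm(
  moves="0.8 0.1 -0.3 0 0 0.127; 1.7 0.3 -0.6 0 0 0.255; 2.5 0.4 -1.0 0 0 0.382; 3.4 0.5 -1.3 0 0 0.510; 4.2 0.7 -1.6 0 0 0.637",
)

```text
clock: 23.85
position: [0.449, -0.1006, 0.1586]
eef_rot: [-0.001, 0.805, 0.593, -0.002]
contact_force: [0.6, 0.0, -1.5]
grip_width: 0.0631
grip_force: 66.8
```

>>> jog_arm(
  moves="0 0 0 0 0 0.127; 0 0 0 0 0 0.255; 0 0 0 0 0 0.382; 0 0 0 0 0 0.510; 0 0 0 0 0 0.637",
)

```text
clock: 24.35
position: [0.4492, -0.1009, 0.1586]
eef_rot: [-0.0, 0.95, 0.311, -0.002]
contact_force: [-0.3, 0.5, -0.2]
grip_width: 0.063
grip_force: 66.8
```

>>> jog_arm(
  moves="0 0 0 0 0 0.127; 0 0 0 0 0 0.255; 0 0 0 0 0 0.382; 0 0 0 0 0 0.510; 0 0 0 0 0 0.637",
)

```text
clock: 24.85
position: [0.4493, -0.1009, 0.1586]
eef_rot: [0.0, 1.0, -0.002, -0.002]
contact_force: [-0.1, 0.5, -1.8]
grip_width: 0.0629
grip_force: 66.8
```

>>> jog_arm(
  moves="0 0 0 0 -0.135 0; 0 0 0 0 -0.269 0; 0 0 0 0 -0.404 0; 0 0 0 0 -0.539 0; 0 0 0 0 -0.673 0",
)

```text
clock: 25.35
position: [0.4507, -0.1011, 0.1586]
eef_rot: [0.0, 0.943, 0.001, -0.333]
contact_force: [-0.3, 0.1, -0.4]
grip_width: 0.0632
grip_force: 66.9
```

```bash
python3 - <<'E'
from p import *
s=manip.get_state(); print(s['clock'],s['position'],s['qpos'],s['grip_width'],rot().round(3))
plan([((.42,-.10,.075),down(-90,-54)),((.42,-.10,.036),down(-90,-54))])
E
```

```text
25.35 [ 0.45065775 -0.10105195  0.15856444] [-0.40034649  0.88241501  0.97587719  1.35534305 -0.34907785  1.84542213
 -0.96683868] 0.06315201636573463 [[ 0.778  0.002 -0.629]
 [ 0.001 -1.    -0.001]
 [-0.629  0.    -0.778]]
1.4 -0.1 4.2 0.001 -0.131 0.001; 2.9 -0.1 8.4 0.001 -0.263 0.001; 5.3 -0.1 11.5 0.001 -0.263 0.001
```

>>> jog_arm(
  moves="1.4 -0.1 4.2 0 -0.131 0; 2.9 -0.1 8.4 0 -0.263 0; 4.3 -0.1 10.2 0 -0.263 0; 5.3 -0.1 11.5 0 -0.263 0; 5.6 -0.1 11.7 0 -0.263 0",
)

```text
clock: 25.85
position: [0.4212, -0.1007, 0.0338]
eef_rot: [0.001, 0.893, -0.0, -0.451]
contact_force: [0.3, 0.5, -0.9]
grip_width: 0.0632
grip_force: 66.8
```

>>> jog_arm(
  moves="0 0 0 0 0 0; 0 0 0 0 0 0; 0 0 0 0 0 0; 0 0 0 0 0 0; 0 0 0 0 0 0",
  grip=100,
)

```text
clock: 26.35
position: [0.4215, -0.1005, 0.0342]
eef_rot: [0.001, 0.893, 0.0, -0.451]
contact_force: [-0.5, 0.3, -1.6]
grip_width: 0.0854
grip_force: 0.0
```

>>> jog_arm(
  moves="0 0 -1 0 0 0; 0 0 -3 0 0 0; 0 0 -6 0 0 0; -4 0 -9 0 0 0; -6 0 -11 0 0 0",
)

```text
clock: 26.85
position: [0.4689, -0.1025, 0.1311]
eef_rot: [0.002, 0.892, -0.002, -0.452]
contact_force: [-0.9, -0.9, -0.4]
grip_width: 0.0855
grip_force: 0.0
```

```bash
python3 - <<'E'
from m import *
from p import *
s=manip.get_state(); print(s['clock'],s['position'],s['qpos'])
d=cam('top');save('t2',d);labels(d,.028,(300,270,400,330))
plan([((.43,-.10,.22),down(-90))])
E
```

```text
26.85 [ 0.46885229 -0.10254768  0.13114991] [-0.11273047  0.98676746  0.46977411  1.10041834 -0.11346681  2.03293324
 -1.22172615]
(336, 295, 25, 16) [ 433.4 -102.1] [52.9 32.5] 88.9
-1.3 0.0 -0.3 -0.001 0.134 0.001; -2.7 0.0 -0.6 -0.002 0.267 0.002; -4.0 0.0 -0.9 -0.003 0.401 0.003; -5.4 0.0 -1.2 -0.004 0.534 0.003; -6.7 0.0 -1.5 -0.005 0.668 0.004
-0.9 0.0 -1.1 -0.001 0.134 0.001; -1.7 0.0 -2.1 -0.002 0.267 0.002
```

>>> jog_arm(
  moves="-1.3 0 -0.3 0 0.134 0; -2.7 0 -0.6 0 0.267 0; -4.0 0 -0.9 0 0.401 0; -5.4 0 -1.2 0 0.534 0; -6.7 0 -1.5 -0.005 0.668 0.004",
)

```text
clock: 27.4
position: [0.4395, -0.1016, 0.1941]
eef_rot: [0.001, 0.991, -0.003, -0.134]
contact_force: [-0.1, 0.1, 1.1]
grip_width: 0.0856
grip_force: 0.0
```

>>> jog_arm(
  moves="-0.9 0 -1.1 0 0.134 0; -1.7 0 -2.1 0 0.267 0; -1.7 0 -2.1 0 0.267 0; -1.7 0 -2.1 0 0.267 0",
)

```text
clock: 27.8
position: [0.4281, -0.1008, 0.2186]
eef_rot: [0.001, 1.0, -0.002, -0.003]
contact_force: [0.3, 1.0, 0.6]
grip_width: 0.0856
grip_force: 0.0
```

```bash
python3 - <<'E'
from m import *
from p import *
s=manip.get_state(); print(s['clock'],s['position'],s['qpos'])
d=cam('wrist');labels(d,.028)
A=(.4328,-.1017)
plan([(A+(.07,),down(-91)),(A+(.0235,),down(-91))])
print(); S=(np.array(A+(.15,)),down(-91)); Q=(.48,-.06,.19)
plan([(Q,down(-.4))],S)
E
```

```text
27.8 [ 0.42810498 -0.10076985  0.21856709] [-0.31297187  0.11021715  0.55290438  1.84646437 -0.05869138  1.20779696
 -1.3166436 ]
(291, 198, 55, 34) [ 432.4 -101.4] [53.8 33.1] 89.8
(56, 65, 37, 39) [550.2 112.7] [26.5 30.5] 89.7
(495, 0, 48, 34) [ 601.7 -268.9] [ 3.7 42.2] 34.6
0.1 0.0 3.7 0.001 0.002 0.003; 0.3 0.0 7.4 0.001 0.004 0.007; 0.4 0.1 11.1 0.002 0.006 0.010; 0.5 0.1 14.8 0.003 0.008 0.014; 0.5 0.1 17.1 0.003 0.008 0.014
0.0 0.0 2.3 0.000 0.000 0.000

0.4 -0.4 -0.3 0.000 0.000 -0.132; 0.8 -0.7 -0.7 0.000 0.000 -0.264; 1.2 -1.1 -1.0 0.000 0.000 -0.395; 1.5 -1.4 -1.3 0.000 0.000 -0.527; 1.9 -1.8 -1.7 0.000 0.000 -0.659
0.5 -0.0 -0.3 0.000 0.000 -0.132; 1.0 -0.1 -0.7 0.000 0.000 -0.264; 1.6 -0.1 -1.0 0.000 0.000 -0.395; 2.1 -0.2 -1.3 0.000 0.000 -0.527; 2.6 -0.2 -1.7 0.000 0.000 -0.659
0.4 0.3 -0.3 0.000 0.000 -0.132; 0.9 0.6 -0.7 0.000 0.000 -0.264
```

>>> jog_arm(
  moves="0.1 0 3.7 0 0 0; 0.3 0 7.4 0 0 0; 0.4 0 11.1 0 0.006 0.005; 0.45 0.1 14.8 0.003 0.008 0.008; 0.45 0.1 17.1 0.003 0.008 0.008",
)

```text
clock: 28.35
position: [0.4306, -0.1023, 0.0426]
eef_rot: [0.001, 1.0, -0.005, -0.004]
contact_force: [-0.6, 0.6, -1.3]
grip_width: 0.0852
grip_force: 0.0
```

>>> jog_arm(
  moves="0 0 0 0 0 0; 0 0 1.2 0 0 0; 0 0 2.3 0 0 0; 0 0 2.3 0 0 0; 0 0 2.3 0 0 0",
)

```text
clock: 28.85
position: [0.4321, -0.1021, 0.0238]
eef_rot: [0.0, 1.0, -0.005, 0.0]
contact_force: [0.0, 0.1, -0.6]
grip_width: 0.0851
grip_force: 0.0
```

>>> jog_arm(
  moves="0 0 0 0 0 0; 0 0 0 0 0 0; 0 0 0 0 0 0; 0 0 0 0 0 0; 0 0 0 0 0 0",
  grip=0,
)

```text
clock: 29.35
position: [0.4326, -0.1022, 0.0248]
eef_rot: [-0.0, 1.0, -0.005, 0.001]
contact_force: [-1.3, 0.8, 5.9]
grip_width: 0.0622
grip_force: 65.7
```

>>> jog_arm(
  moves="0 0 0 0 0 0; 0 0 -4.2 0 0 0; 0 0 -8.4 0 0 0; 0 0 -12.7 0 0 0; 0 0 -12.7 0 0 0",
)

```text
clock: 29.85
position: [0.4364, -0.1033, 0.1564]
eef_rot: [0.001, 1.0, -0.006, 0.007]
contact_force: [0.6, -0.4, -0.9]
grip_width: 0.0623
grip_force: 67.5
```

>>> jog_arm(
  moves="0.4 -0.4 -0.3 0 0 -0.132; 0.8 -0.7 -0.7 0 0 -0.264; 1.2 -1.1 -1.0 0 0 -0.395; 1.5 -1.4 -1.3 0 0 -0.527; 1.9 -1.8 -1.7 0 0 -0.659",
)

```text
clock: 30.35
position: [0.45, -0.084, 0.1667]
eef_rot: [-0.0, 0.947, 0.321, -0.001]
contact_force: [0.6, 0.1, -1.9]
grip_width: 0.0624
grip_force: 67.4
```

>>> jog_arm(
  moves="0.5 0 -0.3 0 0 -0.132; 1.0 -0.1 -0.7 0 0 -0.264; 1.6 -0.1 -1.0 0 0 -0.395; 2.1 -0.2 -1.3 0 0 -0.527; 2.6 -0.2 -1.7 0 0 -0.659",
)

```text
clock: 30.85
position: [0.4696, -0.0665, 0.1836]
eef_rot: [-0.001, 0.792, 0.61, -0.001]
contact_force: [-0.1, 0.2, -1.1]
grip_width: 0.0624
grip_force: 67.4
```

>>> jog_arm(
  moves="0.4 0.3 -0.3 0 0 -0.132; 0.9 0.6 -0.7 0 0 -0.264; 0.9 0.6 -0.7 0 0 -0.264; 0.9 0.6 -0.7 0 0 -0.264; 0.9 0.6 -0.7 0 0 -0.264",
)

```text
clock: 31.35
position: [0.4778, -0.0602, 0.1909]
eef_rot: [-0.0, 0.708, 0.706, -0.001]
contact_force: [0.3, -0.7, -1.8]
grip_width: 0.0623
grip_force: 67.4
```

```bash
python3 - <<'E'
from m import *
s=manip.get_state(); P=np.array(s['position']);print(s['clock'],P,s['qpos'],s['grip_width'],rot().round(3))
d=cam('wrist');save('w5',d);labels(d,P[2]+.004,(220,250,420,380))
g=cv2.cvtColor(d['img'],cv2.COLOR_RGB2GRAY)
uv=proj(d,[[.5484+sx*.0345,-.0052+sy*.0245,.016] for sx,sy in((-1,1),(1,1),(1,-1),(-1,-1))]); print(uv.round(1))
E
```

```text
31.35 [ 0.47782009 -0.06015448  0.19092316] [-0.18798192  0.21508254  0.32792539  1.78768042 -0.07475651  1.15236428
  0.1612385 ] 0.06226419561034359 [[ 0.002  1.    -0.001]
 [ 1.    -0.002 -0.   ]
 [-0.    -0.001 -1.   ]]
(254, 283, 130, 72) [477.8 -59.1] [33.7 54. ] 90.0
[[359.4 135.3]
 [438.4 135.2]
 [432.9 191.4]
 [357.5 191.5]]
```

View pics/w5.png

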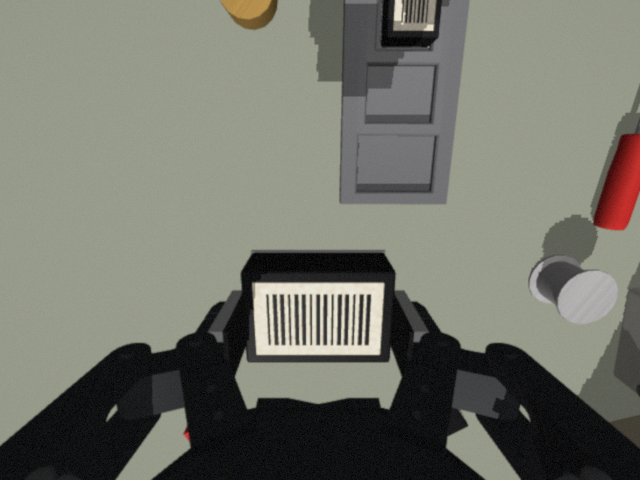

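Wrist view: the large pocket is at (357–436,135–192), matching my projection within 1 px. Large is held label-up at (319,318), and small is in its pocket at (412,15).

>>> jog_arm(
  moves="1.8 2.3 1 0 0 0; 3.6 4.7 3 0 0 0; 5.4 7.0 7 0 0 -0.004; 5.4 7.0 11 0 0 -0.007; 5.4 7.0 13 0 0 -0.007",
)

```text
clock: 31.9
position: [0.5461, -0.0048, 0.0574]
eef_rot: [-0.002, 0.704, 0.71, -0.003]
contact_force: [-0.3, 0.3, -1.3]
grip_width: 0.0623
grip_force: 67.3
```

>>> jog_arm(
  moves="0 0 0.5 0 0 0; 0 0 1 0 0 0; 0 0 1.2 0 0 0; 0 0 1.2 0 0 0; 0 0 1.2 0 0 0",
)

```text
clock: 32.4
position: [0.5495, -0.006, 0.0508]
eef_rot: [0.001, 0.705, 0.71, 0.001]
contact_force: [0.0, -0.1, -1.3]
grip_width: 0.0623
grip_force: 67.3
```

```bash
python3 - <<'E'
from m import *
s=manip.get_state(); P=np.array(s['position']);print(s['clock'],P,rot().round(3)[:2,:2],s['contact_force'])
d=cam('wrist');labels(d,P[2]+.004,(220,250,420,380))
E
```

```text
32.4 [ 0.54951642 -0.00595139  0.05080468] [[-0.007  1.   ]
 [ 1.     0.007]] [ 0.00360741 -0.13900609 -1.26133281]
(236, 351, 165, 29) [549.8 -27.6] [73.6 14.6] 0.3
(253, 283, 131, 72) [549.5  -5. ] [54.2 33.7] 0.4
(220, 256, 4, 45) [510.2  13.6] [19.3  1.2] 85.6
(405, 250, 15, 52) [587.6  15.1] [ 5.7 22.7] 5.4
```

>>> jog_arm(
  moves="0 -0.05 0.4 0 0 0.01; 0 -0.1 0.8 0 0 0.012; 0 -0.1 1.2 0 0 0.012; 0 -0.1 1.5 0 0 0.012; 0 -0.1 1.7 0 0 0.012",
)

```text
clock: 32.95
position: [0.5472, -0.0059, 0.0328]
eef_rot: [-0.0, 0.709, 0.705, -0.0]
contact_force: [-5.3, 0.5, 13.5]
grip_width: 0.0626
grip_force: 69.1
```

>>> jog_arm(
  moves="0 0 0.1 0 0 0; 0 0 0.1 0 0 0; 0 0 0.1 0 0 0",
)

```text
clock: 33.25
position: [0.5471, -0.0059, 0.0328]
eef_rot: [-0.0, 0.709, 0.705, -0.0]
contact_force: [-4.5, 0.3, 9.1]
grip_width: 0.062
grip_force: 68.5
```

>>> jog_arm(
  moves="0 0 0 0 0 0; 0 0 0 0 0 0; 0 0 0 0 0 0; 0 0 0 0 0 0; 0 0 0 0 0 0",
  grip=100,
)

```text
clock: 33.75
position: [0.5475, -0.0059, 0.0313]
eef_rot: [0.0, 0.709, 0.705, -0.0]
contact_force: [-0.3, -0.2, 0.6]
grip_width: 0.0853
grip_force: 0.0
```

>>> jog_arm(
  moves="0 0 -1 0 0 0; 0 0 -4 0 0 0; 0 0 -8 0 0 0; 0 0 -12 0 0 0; 0 0 -16 0 0 0",
)

```text
clock: 34.25
position: [0.5474, -0.0059, 0.1939]
eef_rot: [0.0, 0.709, 0.705, 0.0]
contact_force: [1.0, 0.4, -1.7]
grip_width: 0.0854
grip_force: 0.0
```

```bash
python3 - <<'E'
from m import *
from p import *
s=manip.get_state(); P=np.array(s['position']);print(s['clock'],P,s['qpos'])
d=cam('wrist');labels(d,.036)
d=cam('top')
hsv=cv2.cvtColor(d['img'],cv2.COLOR_RGB2HSV); m=((hsv[:,:,2]>175)).astype(np.uint8); k=np.zeros_like(m); k[205:240,395:440]=1; m*=k
y,x=np.nonzero(m); w=ray(d,np.c_[x,y],.040); r=cv2.minAreaRect((w[:,:2]*1000).astype(np.float32)); print(len(x),r)
for o in mods(d): 
    if 360<o[0][0]<480 and o[0][1]>190: print(o)
plan([((.58,-.2,.22),down(-55))])
E
```

```text
34.25 [ 0.54741661 -0.00594322  0.19386555] [-0.25010352  0.34405115  0.30187615  1.61175702 -0.1074954   1.20136798
  0.06887501]
(480, 323, 46, 27) [ 729.2 -115.7] [27.6 42.9] 68.8
(287, 209, 62, 37) [547.2  -5. ] [33.1 53.9] 89.7
(301, 73, 38, 36) [549.2 106.9] [25.6 29.6] 89.7
13 ((601.521484375, -269.44091796875), (1.5351734161376953, 43.711036682128906), 34.291751861572266)
((403, 211, 26, 22), 233.5, array([ 609.8, -255.2]), array([22.7, 58.6]), 34.6)
-2.8 0.4 -0.3 0.002 -0.001 0.136; -5.5 0.8 -0.6 0.004 -0.002 0.273; -8.3 1.3 -0.9 0.006 -0.003 0.409; -11.1 1.7 -1.2 0.008 -0.004 0.546; -13.8 2.1 -1.5 0.009 -0.005 0.682
-1.9 2.1 -0.3 0.002 -0.001 0.136; -3.8 4.1 -0.6 0.004 -0.002 0.273
```

>>> jog_arm(
  moves="-2.8 0.4 -0.3 0 0 0.136; -5.5 0.8 -0.6 0 0 0.273; -8.3 1.3 -0.9 0 0 0.409; -11.1 1.7 -1.2 0 0 0.546; -13.8 2.1 -1.5 0 0 0.682",
)

```text
clock: 34.85
position: [0.5677, -0.1451, 0.2067]
eef_rot: [0.0, 0.905, 0.425, -0.0]
contact_force: [1.0, -0.2, -0.1]
grip_width: 0.0854
grip_force: 0.0
```

>>> jog_arm(
  moves="-1.9 2.1 -0.3 0 0 0.136; -3.8 4.1 -0.6 0 0 0.273; -3.8 4.1 -0.6 0 0 0.273; -3.8 4.1 -0.6 0 0 0.273; -3.8 4.1 -0.6 0 0 0.273",
)

```text
clock: 35.35
position: [0.5756, -0.1975, 0.2122]
eef_rot: [-0.001, 0.953, 0.302, 0.0]
contact_force: [0.4, 0.2, 0.5]
grip_width: 0.0854
grip_force: 0.0
```

```bash
python3 - <<'E'
from m import *
s=manip.get_state(); P=np.array(s['position']);print(s['clock'],P,s['qpos'],rot().round(3)[:2,:2])
d=cam('wrist')
uv=proj(d,[[.6115,-.259,.04]])[0]; print(uv)
u,v=map(int,uv)
hsv=cv2.cvtColor(d['img'],cv2.COLOR_RGB2HSV); m=(hsv[:,:,2]<45).astype(np.uint8)
n,lab,st,_=cv2.connectedComponentsWithStats(m); l=lab[v,u]; print(st[l])
c=cv2.findContours((lab==l).astype(np.uint8),cv2.RETR_EXTERNAL,cv2.CHAIN_APPROX_NONE)[0][0]
w=ray(d,c.reshape(-1,2),.04); r=cv2.minAreaRect((w[:,:2]*1000).astype(np.float32)); print(r)
labels(d,.04,(u-70,v-60,u+70,v+60))
a=cv2.resize(d['img'][max(0,v-75):v+75,max(0,u-100):u+100],None,fx=4,fy=4); cv2.imwrite('pics/c6.png',a[:,:,::-1])
E
```

```text
35.35 [ 0.57561734 -0.19745414  0.21218128] [-0.0570305   0.48619227  0.54490753  1.40922307 -0.25421041  1.31712214
 -0.45676781] [[ 0.818  0.576]
 [ 0.576 -0.818]]
[393.58219975 231.06837561]
[ 361  211   61   32 1410]
((611.8092651367188, -254.698974609375), (28.939565658569336, 55.569210052490234), 30.39745330810547)
(366, 244, 55, 4) [ 600.1 -267.5] [ 3.  51.6] 35.2
```

View pics/c6.png

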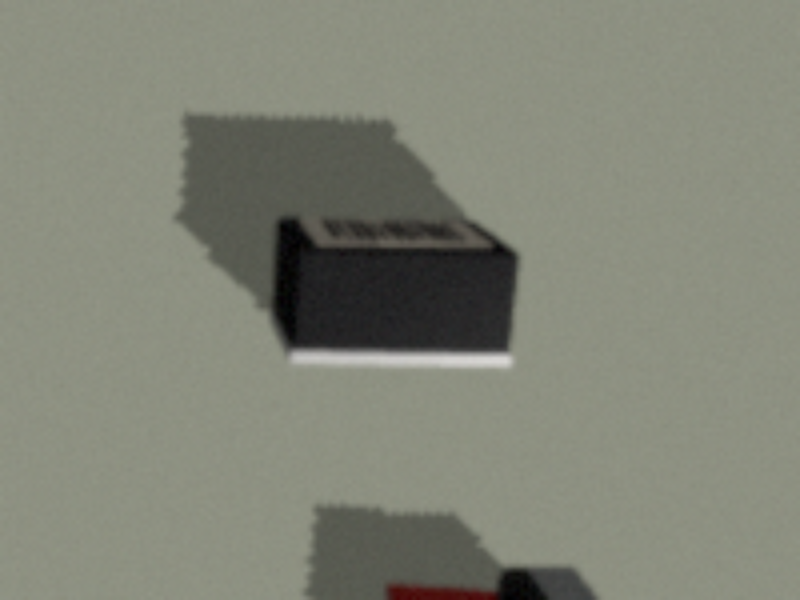

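Medium's plate strip is full length (crop 290–512, row 358), centred at (0.6001,-0.2675). So its centre is (0.6105,-0.260) at yaw -54.8°. Grasping it.

```bash
python3 - <<'E'
from p import *
A=(.6105,-.260); Y=-54.8
plan([(A+(.08,),down(Y)),(A+(.026,),down(Y))])
print(); S=(np.array(A+(.126,)),down(Y)); Q=(.45,-.10,.16)
plan([((.50,-.15,.16),down(15)),(Q,down(90)),(Q,down(90,40)),((.42,-.10,.075),down(90,54)),((.42,-.10,.036),down(90,54))],S)
E
```

```text
-0.2 1.8 3.3 -0.000 -0.000 -0.000; -0.4 3.6 6.6 -0.001 -0.000 -0.000; -0.6 5.4 9.9 -0.001 -0.000 -0.000; -0.8 7.2 13.2 -0.002 -0.001 -0.000; -0.8 7.2 15.9 -0.002 -0.001 -0.000
0.0 0.0 2.7 0.000 0.000 0.000

-0.3 -1.7 -0.4 0.000 0.000 -0.135; -0.6 -3.4 -0.8 0.000 0.000 -0.271; -0.9 -5.1 -1.1 0.000 0.000 -0.406; -1.2 -6.8 -1.5 0.000 0.000 -0.541; -1.5 -8.5 -1.9 0.000 0.000 -0.677
0.8 -1.5 -0.4 0.000 0.000 -0.135; 1.7 -3.0 -0.8 0.000 0.000 -0.271; 2.5 -4.6 -1.1 0.000 0.000 -0.406; 3.3 -6.1 -1.5 0.000 0.000 -0.541; 3.7 -6.7 -1.5 0.000 0.000 -0.672
0.7 -0.3 0.0 0.000 0.000 -0.131; 1.3 -0.5 0.0 0.000 0.000 -0.262; 2.0 -0.8 0.0 0.000 0.000 -0.393; 2.6 -1.1 0.0 0.000 0.000 -0.524; 3.3 -1.4 0.0 0.000 0.000 -0.654
0.7 0.2 0.0 0.000 0.000 -0.131; 1.4 0.4 0.0 0.000 0.000 -0.262; 2.0 0.5 0.0 0.000 0.000 -0.393; 2.7 0.7 0.0 0.000 0.000 -0.524; 2.7 0.7 0.0 0.037 0.136 -0.523
0.0 0.0 0.0 -0.000 0.140 0.000; 0.0 0.0 0.0 -0.000 0.279 0.000; 0.0 0.0 0.0 -0.000 0.419 0.000; 0.0 0.0 0.0 -0.000 0.559 0.000; 0.6 -0.0 2.9 -0.000 0.640 0.000
-1.3 -0.0 2.7 0.000 0.081 -0.000; -2.6 -0.0 5.4 0.000 0.163 -0.000; -5.3 -0.0 8.2 0.000 0.163 0.000
```

>>> jog_arm(
  moves="-0.2 1.8 3.3 0 0 0; -0.4 3.6 6.6 0 0 0; -0.6 5.4 9.9 0 0 0; -0.8 7.2 13.2 0 0 0; -0.8 7.2 14 0 0 0",
)

```text
clock: 35.9
position: [0.6077, -0.2626, 0.0676]
eef_rot: [-0.002, 0.954, 0.3, -0.003]
contact_force: [-1.7, 0.1, -0.6]
grip_width: 0.0853
grip_force: 0.0
```

>>> jog_arm(
  moves="0 0 1 0 0 0; 0 0 2.5 0 0 0; 0 0 4 0 0 0; 0 0 4.6 0 0 0; 0 0 4.6 0 0 0",
)

```text
clock: 36.4
position: [0.6096, -0.2619, 0.0255]
eef_rot: [-0.001, 0.954, 0.301, -0.001]
contact_force: [0.1, -1.0, -0.2]
grip_width: 0.0852
grip_force: 0.0
```

>>> jog_arm(
  moves="0 0 0 0 0 0; 0 0 0 0 0 0; 0 0 0 0 0 0; 0 0 0 0 0 0; 0 0 0 0 0 0",
  grip=0,
)

```text
clock: 36.9
position: [0.6112, -0.2634, 0.0279]
eef_rot: [0.001, 0.954, 0.301, 0.001]
contact_force: [0.1, -0.5, 4.2]
grip_width: 0.0508
grip_force: 65.0
```

>>> jog_arm(
  moves="0 0 0 0 0 0; 0 0 -2 0 0 0; 0 0 -6 0 0 0; 0 0 -10 0 0 0; 0 0 -10 0 0 0",
)

```text
clock: 37.4
position: [0.6136, -0.2653, 0.1329]
eef_rot: [0.004, 0.954, 0.301, 0.004]
contact_force: [0.6, 0.2, -0.4]
grip_width: 0.0508
grip_force: 64.6
```

```bash
python3 - <<'E'
from m import *
s=manip.get_state(); print(s['clock'],s['position'],s['grip_width'],s['qpos'],rot().round(3)[:2,:2])
E
```

```text
37.4 [ 0.61361606 -0.26531143  0.13294319] 0.05083703299030697 [ 0.07236836  0.65948052  0.51915131  1.33852675 -0.33018177  1.21635259
 -0.34858225] [[ 0.819  0.574]
 [ 0.574 -0.819]]
```

>>> jog_arm(
  moves="-0.3 -1.7 -0.4 0 0 -0.135; -0.6 -3.4 -0.8 0 0 -0.271; -0.9 -5.1 -1.1 0 0 -0.406; -1.2 -6.8 -1.5 0 0 -0.541; -1.5 -8.5 -1.9 0 0 -0.677",
)

```text
clock: 37.9
position: [0.5477, -0.2009, 0.1441]
eef_rot: [-0.001, 0.798, 0.603, -0.001]
contact_force: [-0.1, 0.2, -0.6]
grip_width: 0.0512
grip_force: 64.4
```

>>> jog_arm(
  moves="0.8 -1.5 -0.4 0 0 -0.135; 1.7 -3.0 -0.8 0 0 -0.271; 2.5 -4.6 -1.1 0 0 -0.406; 3.3 -6.1 -1.5 0 0 -0.541; 3.7 -6.7 -1.5 0 0 -0.672",
)

```text
clock: 38.4
position: [0.4934, -0.146, 0.1597]
eef_rot: [-0.001, 0.554, 0.832, -0.0]
contact_force: [0.2, -0.5, -1.0]
grip_width: 0.0511
grip_force: 64.4
```

>>> jog_arm(
  moves="0.7 -0.3 0 0 0 -0.131; 1.3 -0.5 0 0 0 -0.262; 2.0 -0.8 0 0 0 -0.393; 2.6 -1.1 0 0 0 -0.524; 3.3 -1.4 0 0 0 -0.654",
)

```text
clock: 38.9
position: [0.4685, -0.1221, 0.1593]
eef_rot: [-0.001, 0.258, 0.966, -0.0]
contact_force: [0.2, 0.2, -0.5]
grip_width: 0.0509
grip_force: 64.4
```

>>> jog_arm(
  moves="0.7 0.2 0 0 0 -0.131; 1.4 0.4 0 0 0 -0.262; 2.0 0.5 0 0 0 -0.393; 2.7 0.7 0 0 0 -0.524; 2.7 0.7 0 0.037 0.136 -0.523",
)

```text
clock: 39.4
position: [0.441, -0.1018, 0.1585]
eef_rot: [-0.077, 0.002, 0.997, 0.001]
contact_force: [0.6, -0.4, -0.9]
grip_width: 0.051
grip_force: 64.4
```

>>> jog_arm(
  moves="0 0 0 0 0.140 0; 0 0 0 0 0.279 0; 0 0 0 0 0.419 0; 0 0 0 0 0.559 0; 0 0 0 0 0.559 0",
)

```text
clock: 39.9
position: [0.4495, -0.1016, 0.1527]
eef_rot: [-0.348, 0.001, 0.937, 0.001]
contact_force: [-0.8, -0.1, -2.8]
grip_width: 0.0512
grip_force: 64.5
```

```bash
python3 - <<'E'
from p import *
s=manip.get_state(); print(s['clock'],s['position'],s['grip_width'],s['qpos'],rot().round(3))
plan([((.42,-.10,.075),down(90,54)),((.42,-.10,.031),down(90,54))])
E
```

```text
39.9 [ 0.44952632 -0.10162708  0.15271128] 0.0511704814855222 [0.08647742 0.72009535 0.06549546 1.31619083 0.05471162 1.8113615
 1.71466472] [[-0.757  0.002 -0.653]
 [ 0.     1.     0.003]
 [ 0.653  0.002 -0.757]]
-1.4 0.1 3.9 0.001 0.115 -0.000; -2.8 0.1 7.8 0.003 0.231 -0.000; -5.7 0.1 11.1 0.003 0.231 -0.000
```

>>> jog_arm(
  moves="-1.4 0.1 3.9 0 0.115 0; -2.8 0.1 7.8 0 0.231 0; -4.2 0.1 9.4 0 0.231 0; -5.5 0.1 10.9 0 0.231 0; -5.5 0.1 10.9 0 0.231 0",
)

```text
clock: 40.4
position: [0.4209, -0.1017, 0.0407]
eef_rot: [-0.449, 0.002, 0.894, 0.001]
contact_force: [0.1, -0.7, -1.6]
grip_width: 0.0507
grip_force: 64.4
```

>>> jog_arm(
  moves="0 0 0 0 0 0; 0 0 0 0 0 0; 0 0 0 0 0 0; 0 0 0 0 0 0; 0 0 0 0 0 0",
  grip=100,
)

```text
clock: 40.9
position: [0.4223, -0.1018, 0.0424]
eef_rot: [-0.447, 0.002, 0.894, 0.0]
contact_force: [0.6, -0.4, 0.0]
grip_width: 0.0852
grip_force: 0.0
```

>>> jog_arm(
  moves="0 0 -1 0 0 0; 0 0 -3 0 0 0; 0 0 -5 0 0 0; 2 0 -6 0 -0.14 0; 4.5 0 -7.5 0 -0.28 0",
)

```text
clock: 41.4
position: [0.4549, -0.1013, 0.1169]
eef_rot: [-0.322, 0.001, 0.947, 0.001]
contact_force: [-0.1, 0.2, 2.0]
grip_width: 0.0855
grip_force: 0.0
```

```bash
python3 - <<'E'
from m import *
from p import *
s=manip.get_state(); print(s['clock'],s['position'],s['qpos'])
d=cam('top');labels(d,.028,(300,270,400,330)); labels(d,.036,(230,225,330,280))
plan([((.43,-.10,.22),down(90))])
E
```

```text
41.4 [ 0.45493097 -0.1012598   0.11687413] [0.08944631 0.72600697 0.06038321 1.36919826 0.04863979 1.6977996
 1.70652108]
(247, 245, 6, 13) [549.5 111.9] [10.9 26.4] 89.9
(297, 239, 14, 11) [562.9  -6.5] [28.6 22.1] 89.1
1.5 0.0 -1.1 -0.000 -0.128 -0.001; 3.0 0.1 -2.3 -0.000 -0.255 -0.002; 4.4 0.1 -3.4 -0.001 -0.383 -0.003; 5.9 0.2 -4.6 -0.001 -0.510 -0.005; 7.4 0.2 -5.7 -0.001 -0.638 -0.006
```

>>> jog_arm(
  moves="1.5 0 -1.1 0 -0.128 0; 3.0 0.1 -2.3 0 -0.255 0; 4.4 0.1 -3.4 0 -0.383 0; 5.9 0.2 -4.6 0 -0.510 0; 7.4 0.2 -5.7 0 -0.638 0",
)

```text
clock: 41.95
position: [0.4314, -0.0997, 0.2152]
eef_rot: [-0.002, 0.002, 1.0, -0.001]
contact_force: [-0.5, 0.5, 1.0]
grip_width: 0.0856
grip_force: 0.0
```

>>> jog_arm(
  moves="0 0 0 0 0 0; 0 0 0 0 0 0; 0 0 0 0 0 0",
)

```text
clock: 42.25
position: [0.4314, -0.0995, 0.2125]
eef_rot: [-0.006, 0.002, 1.0, -0.0]
contact_force: [0.0, 0.9, 0.2]
grip_width: 0.0853
grip_force: 0.0
```

```bash
python3 - <<'E'
from m import *
from p import *
s=manip.get_state(); print(s['clock'],s['position'],s['qpos'])
d=cam('wrist');save('w7',d);labels(d,.028)
E
```

```text
42.25 [ 0.43140423 -0.09946155  0.21253573] [ 0.14646246  0.1236821   0.04346912  1.82958025 -0.00262624  1.20069153
  1.75833837]
(502, 323, 29, 26) [554.1 112.4] [26.5 30.3] 89.9
(392, 312, 30, 45) [552.4  -3.6] [32.6 53.2] 90.0
(294, 209, 43, 30) [ 430.8 -102.5] [41.3 28.8] 89.9
```

```bash
python3 - <<'E'
from p import *
A=(.431,-.1025)
plan([(A+(.06,),down(90)),(A+(.0235,),down(90))])
print(); S=(np.array(A+(.15,)),down(90)); Q=(.50,.01,.19)
plan([(Q,down(-.3))],S)
E
```

```text
-0.0 -0.1 3.8 -0.000 -0.003 -0.001; -0.1 -0.2 7.6 -0.000 -0.007 -0.001; -0.1 -0.2 11.4 -0.000 -0.010 -0.002; -0.2 -0.3 15.2 -0.000 -0.014 -0.003; -0.2 -0.3 18.9 -0.000 -0.014 -0.003

-0.6 0.9 -0.3 0.000 0.000 0.131; -1.2 1.9 -0.7 0.000 0.000 0.263; -1.7 2.8 -1.0 0.000 0.000 0.394; -2.3 3.7 -1.3 0.000 0.000 0.525; -2.9 4.7 -1.7 0.000 0.000 0.657
0.1 1.1 -0.3 0.000 0.000 0.131; 0.2 2.2 -0.7 0.000 0.000 0.263; 0.4 3.3 -1.0 0.000 0.000 0.394; 0.5 4.4 -1.3 0.000 0.000 0.525; 0.6 5.5 -1.7 0.000 0.000 0.657
0.8 0.8 -0.3 0.000 0.000 0.131; 1.5 1.6 -0.7 0.000 0.000 0.263
```

>>> jog_arm(
  moves="0 -0.1 3.8 0 0 0; -0.1 -0.2 7.6 0 -0.007 0; -0.1 -0.3 11.4 0 -0.010 0; -0.15 -0.3 15.2 0 -0.012 0; -0.15 -0.3 16.2 0 -0.012 0",
)

```text
clock: 42.8
position: [0.4268, -0.1018, 0.0459]
eef_rot: [-0.005, 0.002, 1.0, 0.001]
contact_force: [-1.3, 0.7, -0.2]
grip_width: 0.0851
grip_force: 0.0
```

>>> jog_arm(
  moves="0 0 0.7 0 0 0; 0 0 1.6 0 0 0; 0 0 2.4 0 0 0; 0 0 2.7 0 0 0; 0 0 2.7 0 0 0",
)

```text
clock: 43.3
position: [0.4305, -0.1028, 0.024]
eef_rot: [0.001, 0.002, 1.0, -0.0]
contact_force: [-0.2, -0.0, -1.0]
grip_width: 0.0855
grip_force: 0.0
```

>>> jog_arm(
  moves="0 0 0 0 0 0; 0 0 0 0 0 0; 0 0 0 0 0 0; 0 0 0 0 0 0; 0 0 0 0 0 0",
  grip=0,
)

```text
clock: 43.8
position: [0.4312, -0.103, 0.0247]
eef_rot: [0.001, 0.002, 1.0, -0.001]
contact_force: [-0.5, 0.4, 5.7]
grip_width: 0.0501
grip_force: 63.8
```

>>> jog_arm(
  moves="0 0 0 0 0 0; 0 0 -4.2 0 0 0; 0 0 -8.4 0 0 0; 0 0 -12.7 0 0 0; 0 0 -12.7 0 0 0",
)

```text
clock: 44.3
position: [0.4348, -0.1037, 0.1564]
eef_rot: [0.007, 0.002, 1.0, -0.002]
contact_force: [1.3, 0.3, -0.2]
grip_width: 0.0507
grip_force: 63.4
```

>>> jog_arm(
  moves="-0.6 0.9 -0.3 0 0 0.131; -1.2 1.9 -0.7 0 0 0.263; -1.7 2.8 -1.0 0 0 0.394; -2.3 3.7 -1.3 0 0 0.525; -2.9 4.7 -1.7 0 0 0.657",
)

```text
clock: 44.8
position: [0.4584, -0.0555, 0.1664]
eef_rot: [-0.001, 0.327, 0.945, -0.001]
contact_force: [-0.1, 0.0, -1.5]
grip_width: 0.0503
grip_force: 63.3
```

>>> jog_arm(
  moves="0.1 1.1 -0.3 0 0 0.131; 0.2 2.2 -0.7 0 0 0.263; 0.4 3.3 -1.0 0 0 0.394; 0.5 4.4 -1.3 0 0 0.525; 0.6 5.5 -1.7 0 0 0.657",
)

```text
clock: 45.3
position: [0.4875, -0.0083, 0.1832]
eef_rot: [-0.001, 0.614, 0.789, -0.001]
contact_force: [0.6, -0.1, -1.9]
grip_width: 0.0506
grip_force: 63.3
```

>>> jog_arm(
  moves="0.8 0.8 -0.3 0 0 0.131; 1.5 1.6 -0.7 0 0 0.263; 1.5 1.6 -0.7 0 0 0.263; 1.5 1.6 -0.7 0 0 0.263; 1.5 1.6 -0.7 0 0 0.263",
)

```text
clock: 45.8
position: [0.4992, 0.009, 0.1909]
eef_rot: [0.0, 0.71, 0.704, -0.001]
contact_force: [-0.2, 1.0, -1.2]
grip_width: 0.0504
grip_force: 63.3
```

```bash
python3 - <<'E'
from m import *
from p import *
s=manip.get_state(); P=np.array(s['position']);print(s['clock'],P,s['qpos'],s['grip_width'],rot().round(3)[:2,:2])
d=cam('wrist');save('w8',d);labels(d,P[2]+.004,(220,250,420,380)); labels(d,.036,(300,0,600,250))
E
```

```text
45.8 [0.49923194 0.00899985 0.19088894] [-0.18123932  0.24688788  0.1552089   1.73777544 -0.03968132  1.16141683
 -0.02384521] 0.050384970441570004 [[ 0.009  1.   ]
 [ 1.    -0.009]]
(267, 290, 102, 63) [499.2   8.9] [29.6 42.2] 89.6
(342, 250, 60, 12) [520.9  38.5] [ 4.6 23.7] 89.5
(342, 226, 62, 24) [547.5   0.6] [21.3 54.2] 89.5
(361, 92, 39, 35) [549.4 107.2] [25.3 29.9] 89.5
```

>>> jog_arm(
  moves="1.5 1.6 1 0 0 0; 3.0 3.3 3 0 0 0; 4.4 4.9 7 0 0 0; 4.4 4.9 11 0 0 -0.003; 4.4 4.9 13 0 0 -0.003",
)

```text
clock: 46.35
position: [0.5469, 0.0531, 0.0577]
eef_rot: [-0.002, 0.709, 0.705, -0.003]
contact_force: [-1.0, 0.3, -1.1]
grip_width: 0.0505
grip_force: 63.2
```

>>> jog_arm(
  moves="0 0 0.5 0 0 0; 0 0 1 0 0 0; 0 0 1.2 0 0 0; 0 0 1.2 0 0 0; 0 0 1.2 0 0 0",
)

```text
clock: 46.85
position: [0.5506, 0.0533, 0.051]
eef_rot: [0.001, 0.71, 0.705, 0.001]
contact_force: [0.3, -1.2, -1.1]
grip_width: 0.0505
grip_force: 63.2
```

```bash
python3 - <<'E'
from m import *
s=manip.get_state(); P=np.array(s['position']);print(s['clock'],P,rot().round(3)[:2,:2],s['contact_force'])
d=cam('wrist');labels(d,P[2]+.004,(220,280,420,380));labels(d,.036,(200,50,500,280))
E
```

```text
46.85 [0.55064922 0.05327077 0.05101672] [[ 0.007  1.   ]
 [ 1.    -0.007]] [ 0.27400959 -1.15295134 -1.13627729]
(260, 375, 105, 5) [547.9  25.5] [ 2.1 46.7] 89.5
(267, 290, 102, 63) [550.6  53.2] [29.6 42.2] 89.6
(403, 280, 17, 40) [589.5  63.2] [ 6.6 18.4] 4.6
(220, 280, 3, 35) [510.6  65. ] [15.5  0.8] 84.8
(279, 159, 70, 60) [549.5 106.8] [25.4 29.9] 89.6
(404, 78, 96, 202) [607.7 104. ] [44.2 87.1] 8.5
(423, 50, 39, 62) [599.2 149.8] [25.2 10. ] 65.1
(270, 50, 24, 23) [537.1 156.7] [7.7 9.1] 89.7
(200, 50, 29, 230) [506.2 112.9] [97.1 11. ] 83.8
```

>>> jog_arm(
  moves="0 -0.1 0.4 0 0 0; 0 -0.2 0.8 0 0 0; 0 -0.2 1.2 0 0 0; 0 -0.2 1.5 0 0 0; 0 -0.2 1.8 0 0 0",
)

```text
clock: 47.4
position: [0.5474, 0.0533, 0.0326]
eef_rot: [0.0, 0.71, 0.705, -0.0]
contact_force: [-7.5, -1.0, 23.3]
grip_width: 0.051
grip_force: 66.1
```

>>> jog_arm(
  moves="0 0 0 0 0 0; 0 0 0 0 0 0; 0 0 0 0 0 0",
)

```text
clock: 47.7
position: [0.5474, 0.0533, 0.0327]
eef_rot: [0.0, 0.71, 0.705, -0.0]
contact_force: [-3.5, -0.2, 7.1]
grip_width: 0.0502
grip_force: 64.2
```

>>> jog_arm(
  moves="0 0 0 0 0 0; 0 0 0 0 0 0; 0 0 0 0 0 0; 0 0 0 0 0 0; 0 0 0 0 0 0",
  grip=100,
)

```text
clock: 48.2
position: [0.5477, 0.0533, 0.0316]
eef_rot: [0.0, 0.71, 0.705, -0.0]
contact_force: [-0.4, -1.2, 0.2]
grip_width: 0.0852
grip_force: 0.0
```

>>> jog_arm(
  moves="0 0 -1 0 0 0; 0 0 -4 0 0 0; 0 0 -8 0 0 0; 0 0 -12 0 0 0; 0 0 -16 0 0 0",
)

```text
clock: 48.7
position: [0.5474, 0.0533, 0.1941]
eef_rot: [0.001, 0.71, 0.705, 0.0]
contact_force: [0.7, -0.4, 0.3]
grip_width: 0.0855
grip_force: 0.0
```

```bash
python3 - <<'E'
from m import *
from p import *
s=manip.get_state(); P=np.array(s['position']);print(s['clock'],P,s['qpos'])
d=cam('wrist');labels(d,.036,(150,0,500,400))
d=cam('top');labels(d,.036,(230,225,330,280))
plan([((.47,.29,.25),down(94))])
E
```

```text
48.7 [0.54739878 0.05331747 0.19407802] [-0.23299217  0.34268792  0.13722951  1.59989416 -0.04845003  1.20105892
 -0.09318409]
(289, 272, 58, 34) [547.2  -5.5] [53.7 34.1] 0.1
(294, 213, 48, 32) [547.4  52.8] [28.6 41.9] 89.6
(302, 151, 36, 32) [549.2 106.9] [25.9 29.4] 88.8
(296, 239, 15, 24) [548.6  -5.1] [30.8 50.7] 89.1
2.0 -0.7 -0.4 0.001 0.001 -0.137; 3.9 -1.4 -0.9 0.002 0.002 -0.275; 5.9 -2.1 -1.3 0.003 0.003 -0.412; 7.9 -2.8 -1.7 0.004 0.004 -0.549; 9.8 -3.5 -2.1 0.005 0.005 -0.686
2.0 0.7 -0.4 0.001 0.001 -0.137; 3.9 1.4 -0.8 0.002 0.002 -0.275; 5.9 2.1 -1.3 0.003 0.003 -0.412; 7.8 2.8 -1.7 0.004 0.004 -0.549; 9.8 3.5 -2.1 0.005 0.005 -0.686
1.1 1.8 -0.4 0.001 0.001 -0.137; 2.1 3.6 -0.8 0.002 0.002 -0.275
```

>>> jog_arm(
  moves="2.0 -0.7 -0.4 0 0 -0.137; 3.9 -1.4 -0.9 0 0 -0.275; 5.9 -2.1 -1.3 0 0 -0.412; 7.9 -2.8 -1.7 0 0 -0.549; 9.8 -3.5 -2.1 0 0 -0.686",
)

```text
clock: 49.3
position: [0.5126, 0.1525, 0.2128]
eef_rot: [0.0, 0.429, 0.903, -0.0]
contact_force: [0.2, -0.6, 0.6]
grip_width: 0.0855
grip_force: 0.0
```

>>> jog_arm(
  moves="2.0 0.7 -0.4 0 0 -0.137; 3.9 1.4 -0.8 0 0 -0.275; 5.9 2.1 -1.3 0 0 -0.412; 7.8 2.8 -1.7 0 0 -0.549; 9.8 3.5 -2.1 0 0 -0.686",
)

```text
clock: 49.8
position: [0.4785, 0.2503, 0.2337]
eef_rot: [0.0, 0.1, 0.995, -0.001]
contact_force: [-0.5, 0.0, 0.5]
grip_width: 0.0854
grip_force: 0.0
```

>>> jog_arm(
  moves="1.1 1.8 -0.4 0 0 -0.137; 2.1 3.6 -0.8 0 0 -0.275; 2.1 3.6 -0.8 0 0 -0.275; 2.1 3.6 -0.8 0 0 -0.275",
)

```text
clock: 50.2
position: [0.4658, 0.2887, 0.2413]
eef_rot: [0.0, -0.033, 0.999, -0.001]
contact_force: [0.9, -0.0, 0.0]
grip_width: 0.0854
grip_force: 0.0
```

```bash
python3 - <<'E'
from m import *
s=manip.get_state(); P=np.array(s['position']);print(s['clock'],P,s['qpos'],rot().round(3)[:2,:2])
d=cam('wrist');save('w9',d); print(proj(d,[[.4405,.3123,.116]]),-d['R'].T@d['t'])
E
```

```text
50.2 [0.46579732 0.28870172 0.24133614] [-0.3994647   0.32228331 -0.24830015  1.51544589  0.08265844  1.31448993
  0.98114735] [[-0.998 -0.067]
 [-0.067  0.998]]
[[350.67411374 209.31961647]] [0.39367463 0.28423325 0.37009856]
```

View pics/w9.png

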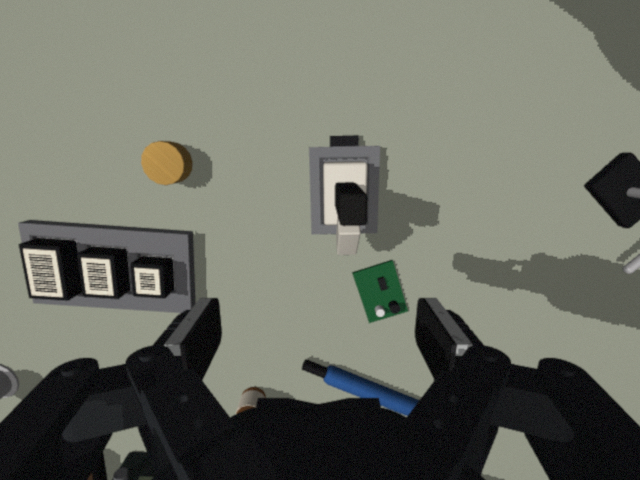

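The scanner bar's top face is at about (352,210), matching my estimate (351,209). The dock's edges (310–380, row 147) run parallel to the tool, and all three modules sit label-up at left.

```bash
python3 - <<'E'
from m import *
from p import *
d=cam('wrist')
hsv=cv2.cvtColor(d['img'],cv2.COLOR_RGB2HSV); m=(hsv[:,:,2]<50).astype(np.uint8)
n,lab,st,_=cv2.connectedComponentsWithStats(m); l=lab[209,351]; print(st[l])
x,y,w,h,_=st[l]; q=ray(d,[(x+w-.5,210),(352,y+h-.5)],.116); print(q)
R=rot(); 
A=(.4405,.3125)
plan([(A+(.17,),down(94.2)),(A+(.085,),down(94.2))])
E
```

```text
[ 337  183   32   42 1181]
[[0.44057784 0.32512467 0.116     ]
 [0.45297122 0.31341938 0.116     ]]
1.2 1.3 3.6 -0.001 0.000 -0.004; 2.4 2.7 7.1 -0.003 0.000 -0.009; 2.4 2.7 11.4 -0.003 0.000 -0.009; 2.4 2.7 15.6 -0.003 0.000 -0.009
```

>>> jog_arm(
  moves="1.2 1.3 2.0 0 0 0; 2.45 2.7 4.0 0 0 -0.009; 2.45 2.7 7 0 0 -0.009; 2.45 2.7 9 0 0 -0.009; 2.45 2.7 9 0 0 -0.009",
)

```text
clock: 50.8
position: [0.4381, 0.3111, 0.1481]
eef_rot: [-0.003, -0.037, 0.999, -0.003]
contact_force: [-0.1, -0.3, -0.5]
grip_width: 0.0855
grip_force: 0.0
```

>>> jog_arm(
  moves="0 0 2 0 0 0; 0 0 4 0 0 0; 0 0 6 0 0 0; 0 0 6.6 0 0 0; 0 0 6.6 0 0 0",
)

```text
clock: 51.3
position: [0.44, 0.3137, 0.0855]
eef_rot: [0.0, -0.038, 0.999, -0.001]
contact_force: [-0.1, -0.5, -0.2]
grip_width: 0.0858
grip_force: 0.0
```

```bash
python3 - <<'E'
from m import *
s=manip.get_state(); print(s['clock'],s['position'],rot().round(3),s['contact_force'])
E
```

```text
51.3 [0.43995582 0.31365895 0.08549698] [[-0.997 -0.076  0.   ]
 [-0.076  0.997 -0.002]
 [-0.    -0.002 -1.   ]] [-0.09485757 -0.53010646 -0.18807374]
```

>>> jog_arm(
  moves="0 0 0 0 0 0; 0 0 0 0 0 0; 0 0 0 0 0 0; 0 0 0 0 0 0; 0 0 0 0 0 0",
  grip=0,
  squeeze=90,
)

```text
clock: 51.8
position: [0.44, 0.3147, 0.0861]
eef_rot: [0.001, -0.039, 0.999, -0.0]
contact_force: [0.6, -1.1, 2.8]
grip_width: 0.021
grip_force: 88.5
```

>>> jog_arm(
  moves="0 0 0 0 0 0; 0 0 0 0 0 0; 0 0 -1 0 0 0; 0 0 -2.5 0 0 0; 0 0 -4 0 0 0",
)

```text
clock: 52.3
position: [0.4385, 0.3142, 0.1252]
eef_rot: [-0.001, -0.039, 0.999, -0.001]
contact_force: [0.4, 1.0, -2.2]
grip_width: 0.0214
grip_force: 87.9
```

>>> jog_arm(
  moves="0 0 -2 0 0 0; 0 0 -4 0 0 0; 0 0 -5.5 0 0 0; 0 0 -5.5 0 0 0; 0 0 -5.5 0 0 0",
)

```text
clock: 52.8
position: [0.4389, 0.3144, 0.1799]
eef_rot: [-0.0, -0.039, 0.999, -0.001]
contact_force: [-0.5, 0.1, -2.5]
grip_width: 0.0212
grip_force: 88.1
```

```bash
python3 - <<'E'
from p import *
s=manip.get_state(); print(s['clock'],s['position'],s['grip_width'],s['qpos'],rot().round(3),s['contact_force'])
plan([((.43,.20,.18),down(90)),((.4215,.107,.18),down(90)),((.4215,.107,.157),down(90))])
d=cam('wrist'); save('w10',d)
hsv=cv2.cvtColor(d['img'],cv2.COLOR_RGB2HSV)
m=((hsv[:,:,2]>150)&(hsv[:,:,1]<60)).astype(np.uint8)
for c in cv2.findContours(m,cv2.RETR_EXTERNAL,cv2.CHAIN_APPROX_NONE)[0]:
    if cv2.contourArea(c)>300: print(cv2.boundingRect(c),cv2.minAreaRect(c))
E
```

```text
52.8 [0.43893421 0.31443401 0.1799295 ] 0.021166522231402328 [-0.44948983  0.3512426  -0.26645262  1.63352217  0.09937055  1.17105045
  0.91004121] [[-0.997 -0.078 -0.   ]
 [-0.078  0.997 -0.001]
 [ 0.    -0.001 -1.   ]] [-0.50306216  0.08632059 -2.54346495]
0.6 -3.8 0.0 -0.000 -0.000 0.026; 1.2 -7.6 0.0 -0.001 -0.000 0.052; 1.8 -11.3 0.0 -0.001 -0.000 0.078; 2.3 -14.4 0.0 -0.001 -0.000 0.078; 2.8 -17.5 0.0 -0.001 -0.000 0.078
0.3 -3.1 0.0 0.000 0.000 0.000; 0.3 -3.1 2.3 0.000 0.000 0.000
(284, 376, 69, 27) ((318.0, 389.0), (26.0, 68.0), 90.0)
(0, 353, 157, 96) ((77.06178283691406, 401.9112243652344), (156.04879760742188, 94.96100616455078), 1.1457629203796387)
(71, 315, 32, 31) ((86.5, 330.0), (30.0, 31.0), 90.0)
(8, 303, 40, 43) ((27.82432746887207, 323.9459228515625), (47.84010314941406, 32.879791259765625), 80.53767395019531)
(0, 0, 640, 457) ((319.5, 228.0), (456.0, 639.0), 90.0)
```

>>> jog_arm(
  moves="0.4 -2.5 0 0 0 0.02; 0.8 -5.0 0 0 0 0.04; 1.2 -7.6 0 0 0 0.06; 1.6 -10 0 0 0 0.078; 2 -12.4 0 0 0 0.078",
)

```text
clock: 53.35
position: [0.428, 0.1879, 0.179]
eef_rot: [-0.001, 0.0, 1.0, -0.001]
contact_force: [1.0, -0.3, -0.8]
grip_width: 0.0209
grip_force: 88.3
```

>>> jog_arm(
  moves="0.2 -2.2 0 0 0 0; 0.5 -4.4 0 0 0 0; 0.7 -6.4 0.4 0 0 0; 1.0 -8.0 1.4 0 0 0; 1.0 -8.2 2.6 0 0 0",
)

```text
clock: 53.85
position: [0.4182, 0.1044, 0.1533]
eef_rot: [-0.001, 0.002, 1.0, -0.001]
contact_force: [0.8, -0.1, -2.0]
grip_width: 0.0207
grip_force: 88.4
```

>>> jog_arm(
  moves="0 0 0 0 0 0; 0 0 0 0 0 0; 0 0 0 0 0 0",
)

```text
clock: 54.15
position: [0.4194, 0.1082, 0.1548]
eef_rot: [0.0, -0.001, 1.0, -0.0]
contact_force: [0.3, 0.3, -2.0]
grip_width: 0.0209
grip_force: 88.4
```

```bash
python3 - <<'E'
from p import *
s=manip.get_state(); print(s['clock'],s['position'],s['grip_width'],s['qpos'],rot().round(3))
plan([((.4216,.1069,.154),down(90))])
E
```

```text
54.15 [0.41939111 0.10816078 0.15476395] 0.020885621518284013 [-0.15623957  0.15863713 -0.15165946  1.94418238  0.02837623  1.04001681
  1.25197288] [[-1.    -0.002  0.001]
 [-0.002  1.    -0.   ]
 [-0.001 -0.    -1.   ]]
-0.2 -0.1 0.1 -0.000 0.001 0.002
```

>>> jog_arm(
  moves="-0.2 -0.1 0.1 0 0 0; -0.2 -0.1 0.1 0 0 0; -0.2 -0.1 0.1 0 0 0; -0.2 -0.1 0.1 0 0 0; -0.2 -0.1 0.1 0 0 0",
)

```text
clock: 54.65
position: [0.4212, 0.1065, 0.1537]
eef_rot: [0.0, -0.0, 1.0, -0.0]
contact_force: [0.5, 0.0, -2.2]
grip_width: 0.0207
grip_force: 88.4
```

```bash
python3 - <<'E'
from h import *
s=manip.get_state();P=np.array(s['position']);print(s['clock'],P)
d=cam('scene');save('s5',d)
hsv=cv2.cvtColor(d['img'],cv2.COLOR_RGB2HSV)
m=((hsv[:,:,2]>120)&(hsv[:,:,1]<50)).astype(np.uint8)
f=P-[0,0,.080]
C=[f+[sx*.032,sy*.022,z] for sx in(-1,1) for sy in(-1,1) for z in(0,.028)]+[f+[.058,y,.032] for y in(-.01,.01)]
C+=[f+[.0,y,.08] for y in(-.01,.01)]
uv=proj(d,C); lo,hi=uv.min(0),uv.max(0); print('pred',lo,hi,'window',proj(d,[f+[.0496,0,.0404]]))
a,b=(lo-15).astype(int),(hi+15).astype(int)
sub=m[a[1]:b[1],a[0]:b[0]]
n,lab,st,ce=cv2.connectedComponentsWithStats(sub)
for r in st[1:]:
    if r[4]>15: print(r[0]+a[0],r[1]+a[1],r[2],r[3],r[4])
E
```

```text
54.65 [0.4212396  0.10646807 0.15367037]
pred [346.98173203 183.27754121] [374.09142539 223.18708339] window [[367.27694067 209.87639221]]
331 180 58 58 2583
```

```bash
python3 - <<'E'
from h import *
im=cv2.imread('pics/s5.png'); hsv=cv2.cvtColor(im,cv2.COLOR_BGR2HSV)
sub=hsv[180:230:2,340:384:2]
print(sub[:,:,2]); 
E
```

```text
[[ 87  86  90  84  85  44  21  36  88  30  15  16  18  22  62  58  84 140
  124 104 101 104]
 [121 126 121 128 119  69  28  38  87  33  17   1  17  20  65  60  79 139
  137 138 136 137]
 [136 138 139 138 137  67  24  59  87   3  14   7  16  13  70  58  84 136
  138 137 136 137]
 [136 138 138 139 137 113  28  43  88  23  24  14  11  17  71  71 116 136
  139 137 135 135]
 [139 137 138 137 136 137  84  49  88  24  16   1  13  29  85 123 138 137
  135 137 136 136]
 [138 139 135 138 136 138 138 113  85  17  89 158 180 171 170 134 137 138
  137 137 137 136]
 [137 137 135 137 135 137 135 127  14  37 132 176 175 172 171 131 138 138
  138 138 136 136]
 [137 137 136 136 135 138 138 126  26  72 142 181 175 172 172 158 136 137
  138 137 135 136]
 [139 139 138 137 137 136 136 120  25  50 140 163 174 173 168 154 139 138
  137 138 137 136]
 [140 138 135 140 137 135 142 127  28  16 137 162 174 172 169 159 138 137
  139 136 136 136]
 [137 136 139 137 167 181 181 160  31  22 117 153 173 172 169 168 131 134
  137 137 137 139]
 [136 138 138 137 152 183 182 159  28  24 101 143 177 170 169 167 137 137
  1
[... 525 characters left out ...]
3 110 112 111 111 113 110 125
  137 137 137 137]
 [135 139 137 139 137 136 136 140 125 110 112 109 112 112 112 109 107 131
  135 139 136 137]
 [138 138 138 137 138 138 137 140 124 111 109 110 113 107 106 109 109 131
  135 137 136 136]
 [137 135 140 136 136 137 138 139 119 110 109 108 108 109 111 116 115 137
  138 138 135 138]
 [136 138 137 138 138 139 138 133 119 116 117 131 136 138 137 139 138 137
  138 133 137 138]
 [136 137 136 138 132 137 137 138 138 137 137 137 137 136 138 136 137 138
  137 137 137 137]
 [138 138 135 137 137 136 136 138 134 138 137 137 138 136 135 139 137 136
  138 138 139 137]
 [138 137 140 138 135 137 137 137 138 136 138 142 152 143  99 106 112 125
  138 136 135 137]]
```

>>> jog_arm(
  moves="0 0 0 0 0 0; 0 0 0 0 0 0; 0 0 0 0 0 0; 0 0 0 0 0 0; 0 0 0 0 0 0",
)

```text
clock: 55.2
position: [0.4212, 0.1064, 0.1536]
eef_rot: [0.0, -0.0, 1.0, -0.0]
contact_force: [-1.0, -0.4, -1.8]
grip_width: 0.0212
grip_force: 88.4
```

>>> jog_arm(
  moves="0 0 0 0 0 0; 0 0 0 0 0 0; 0 0 0 0 0 0; 0 0 0 0 0 0; 0 0 0 0 0 0",
)

```text
clock: 55.7
position: [0.4212, 0.1064, 0.1536]
eef_rot: [0.0, -0.0, 1.0, -0.0]
contact_force: [-0.5, -0.3, -1.3]
grip_width: 0.0214
grip_force: 88.4
```

>>> jog_arm(
  moves="0 0 0 0 0 0; 0 0 0 0 0 0; 0 0 0 0 0 0; 0 0 0 0 0 0; 0 0 0 0 0 0",
)

```text
clock: 56.2
position: [0.4212, 0.1064, 0.1536]
eef_rot: [0.0, -0.0, 1.0, -0.0]
contact_force: [0.3, 0.6, -2.2]
grip_width: 0.0209
grip_force: 88.4
```

>>> jog_arm(
  moves="0 -1.3 0 0 0 0; 0.1 -2.7 0 0 0 0; 0.1 -4.0 0 0 0 0; 0.1 -5.4 0 0 0 0; 0.1 -5.4 0 0 0 0",
)

```text
clock: 56.7
position: [0.4202, 0.0502, 0.1536]
eef_rot: [0.0, 0.002, 1.0, -0.001]
contact_force: [-0.8, -0.6, -2.0]
grip_width: 0.021
grip_force: 88.4
```

>>> jog_arm(
  moves="0 0 0 0 0 0; 0 0 0 0 0 0; 0 0 0 0 0 0; 0 0 0 0 0 0; 0 0 0 0 0 0",
)

```text
clock: 57.2
position: [0.4202, 0.0528, 0.1536]
eef_rot: [0.0, -0.001, 1.0, -0.0]
contact_force: [0.1, 0.6, -1.4]
grip_width: 0.0213
grip_force: 88.4
```

```bash
python3 - <<'E'
from m import *
s=manip.get_state(); print(s['clock'],s['position'],s['grip_width'],rot().round(3))
d=cam('top');labels(d,.036,(230,225,330,280))
E
```

```text
57.2 [0.42024073 0.05283728 0.15363005] 0.021270207095985663 [[-1.    -0.001  0.001]
 [-0.001  1.    -0.001]
 [-0.001 -0.001 -1.   ]]
(247, 245, 11, 13) [549.4 106.4] [21.8 26.6] 89.8
(270, 242, 14, 19) [548.5  53. ] [28.5 39.8] 89.4
(296, 239, 15, 24) [548.6  -5.1] [30.8 50.7] 89.1
```

Modules are in place. Hold for medium, then go to large.

>>> jog_arm(
  moves="0 0 0 0 0 0; 0 0 0 0 0 0; 0 0 0 0 0 0; 0 0 0 0 0 0; 0 0 0 0 0 0",
)

```text
clock: 57.75
position: [0.4203, 0.0524, 0.1536]
eef_rot: [0.0, -0.0, 1.0, -0.0]
contact_force: [0.3, -0.6, -1.2]
grip_width: 0.021
grip_force: 88.4
```

>>> jog_arm(
  moves="0 0 0 0 0 0; 0 0 0 0 0 0; 0 0 0 0 0 0; 0 0 0 0 0 0; 0 0 0 0 0 0",
)

```text
clock: 58.25
position: [0.4202, 0.0524, 0.1536]
eef_rot: [0.0, -0.0, 1.0, -0.0]
contact_force: [-0.6, -0.3, -2.0]
grip_width: 0.0215
grip_force: 88.4
```

>>> jog_arm(
  moves="0 0 0 0 0 0; 0 0 0 0 0 0; 0 0 0 0 0 0; 0 0 0 0 0 0; 0 0 0 0 0 0",
)

```text
clock: 58.75
position: [0.4202, 0.0524, 0.1536]
eef_rot: [0.0, -0.0, 1.0, -0.0]
contact_force: [0.4, -0.4, -1.1]
grip_width: 0.0211
grip_force: 88.4
```

>>> jog_arm(
  moves="0 -1.4 0 0 0 0; 0 -2.9 0 0 0 0; 0 -4.3 0 0 0 0; 0 -5.8 0 0 0 0; 0 -5.8 0 0 0 0",
)

```text
clock: 59.25
position: [0.4202, -0.0079, 0.1537]
eef_rot: [0.0, 0.002, 1.0, -0.001]
contact_force: [0.3, -0.1, -2.3]
grip_width: 0.0212
grip_force: 88.4
```

>>> jog_arm(
  moves="0 0 0 0 0 0; 0 0 0 0 0 0; 0 0 0 0 0 0; 0 0 0 0 0 0; 0 0 0 0 0 0",
)

```text
clock: 59.75
position: [0.4203, -0.0052, 0.1537]
eef_rot: [0.0, -0.001, 1.0, -0.0]
contact_force: [-0.3, 0.6, -1.7]
grip_width: 0.0209
grip_force: 88.4
```

>>> jog_arm(
  moves="0 0 0 0 0 0; 0 0 0 0 0 0; 0 0 0 0 0 0; 0 0 0 0 0 0; 0 0 0 0 0 0",
)

```text
clock: 60.25
position: [0.4203, -0.0056, 0.1537]
eef_rot: [0.0, -0.0, 1.0, -0.0]
contact_force: [0.2, 0.4, -2.1]
grip_width: 0.0213
grip_force: 88.4
```

>>> jog_arm(
  moves="0 0 0 0 0 0; 0 0 0 0 0 0; 0 0 0 0 0 0; 0 0 0 0 0 0; 0 0 0 0 0 0",
)

```text
clock: 60.75
position: [0.4202, -0.0056, 0.1537]
eef_rot: [0.0, -0.0, 1.0, -0.0]
contact_force: [0.1, 0.2, -1.5]
grip_width: 0.021
grip_force: 88.3
```

>>> jog_arm(
  moves="0 0 0 0 0 0; 0 0 0 0 0 0; 0 0 0 0 0 0; 0 0 0 0 0 0; 0 0 0 0 0 0",
)

```text
clock: 61.25
position: [0.4203, -0.0056, 0.1537]
eef_rot: [0.0, -0.0, 1.0, -0.0]
contact_force: [0.2, -0.2, -1.4]
grip_width: 0.0213
grip_force: 88.4
```

```bash
python3 - <<'E'
from p import *
s=manip.get_state(); P=np.array(s['position']);print(s['clock'],P,s['grip_width'],rot().round(3))
im=cam('scene'); d=im; hsv=cv2.cvtColor(d['img'],cv2.COLOR_RGB2HSV)
uv=proj(d,[P-[0,0,.080]]); print(uv)
u,v=uv[0].astype(int)
sub=((hsv[v-40:v+15,u-25:u+25,2]>150)); y,x=np.nonzero(sub); print('white box',x.min()+u-25,x.max()+u-25,y.min()+v-40,y.max()+v-40)
f=P-[0,0,.080]
C=[f+[sx*.032,sy*.022,z] for sx in(-1,1) for sy in(-1,1) for z in(0,.028)]+[f+[.058,y,.032] for y in(-.01,.01)]
q=proj(d,C); print(q.min(0),q.max(0))
plan([((.43,.10,.185),down(90)),((.440,.3147,.185),down(94.4)),((.440,.3147,.115),down(94.4))])
E
```

```text
61.25 [ 0.42027503 -0.00556679  0.15368538] 0.021321621012460126 [[-1.    -0.     0.001]
 [-0.     1.    -0.001]
 [-0.001 -0.001 -1.   ]]
[[312.52824865 221.35200952]]
white box 300 322 196 219
[299.5925066  202.67388184] [325.51822035 229.71254524]
-0.3 3.5 -1.0 -0.000 0.000 0.000; -0.7 7.0 -2.1 -0.000 0.000 0.000; -1.0 10.6 -3.1 -0.001 0.001 0.000; -1.2 14.8 -3.1 -0.001 0.001 -0.015; -1.4 19.1 -3.1 -0.001 0.001 -0.030
-0.3 4.3 0.0 0.000 0.000 -0.015; -0.7 8.6 0.0 0.000 0.000 -0.031; -1.0 12.9 0.0 0.000 0.000 -0.046; -1.0 12.9 3.5 0.000 0.000 -0.046; -1.0 12.9 7.0 0.000 0.000 -0.046
```

>>> jog_arm(
  moves="-0.3 3.5 -1.0 0 0 0; -0.7 7.0 -2.1 0 0 0; -1.0 10.6 -3.1 0 0 0; -1.2 14.8 -3.1 0 0 -0.015; -1.4 19.1 -3.1 0 0 -0.030",
)

```text
clock: 61.8
position: [0.4346, 0.1867, 0.1851]
eef_rot: [0.001, -0.015, 1.0, -0.0]
contact_force: [0.7, -0.3, -2.3]
grip_width: 0.0215
grip_force: 88.7
```

>>> jog_arm(
  moves="-0.3 4.3 0 0 0 -0.015; -0.7 8.6 0 0 0 -0.031; -0.9 11.5 0 0 0 -0.046; -1.0 12.9 0 0 0 -0.046; -1.0 12.9 0 0 0 -0.046",
)

```text
clock: 62.3
position: [0.4395, 0.3166, 0.1841]
eef_rot: [-0.0, -0.04, 0.999, -0.0]
contact_force: [0.1, -0.3, -1.9]
grip_width: 0.0211
grip_force: 88.7
```

>>> jog_arm(
  moves="0 0 2 0 0 0; 0 0 4 0 0 0; 0 0 6 0 0 0; 0 0 7 0 0 0; 0 0 7 0 0 0",
)

```text
clock: 62.8
position: [0.4399, 0.3116, 0.1129]
eef_rot: [-0.001, -0.037, 0.999, -0.002]
contact_force: [0.1, -0.6, -1.6]
grip_width: 0.0211
grip_force: 88.8
```

>>> jog_arm(
  moves="0 0 0 0 0 0; 0 0 0 0 0 0; 0 0 0 0 0 0; 0 0 0 0 0 0; 0 0 0 0 0 0",
)

```text
clock: 63.3
position: [0.4405, 0.3148, 0.1148]
eef_rot: [0.001, -0.038, 0.999, -0.0]
contact_force: [-0.5, 0.3, -2.2]
grip_width: 0.0211
grip_force: 88.8
```

```bash
python3 - <<'E'
from p import *
s=manip.get_state(); print(s['clock'],s['position'],s['grip_width'],rot().round(3))
plan([((.4400,.3147,.095),down(94.5)),((.440,.3147,.0866),down(94.5))])
E
```

```text
63.3 [0.44047134 0.31484054 0.11484873] 0.021073358932716314 [[-0.997 -0.076  0.001]
 [-0.076  0.997 -0.   ]
 [-0.001 -0.    -1.   ]]
0.1 -0.0 2.0 -0.000 0.001 -0.002; 0.1 -0.0 2.8 -0.000 0.001 -0.002
```

>>> jog_arm(
  moves="0 0 0.5 0 0 0; 0 0 1.0 0 0 0; 0 0 1.5 0 0 0; 0 0 2.0 0 0 0; 0 0 2.4 0 0 0",
)

```text
clock: 63.8
position: [0.4401, 0.3144, 0.0896]
eef_rot: [-0.0, -0.038, 0.999, -0.001]
contact_force: [0.8, -0.1, -2.2]
grip_width: 0.0212
grip_force: 88.8
```

>>> jog_arm(
  moves="0 0 0.1 0 0 0; 0 0 0.2 0 0 0; 0 0 0.3 0 0 0; 0 0 0.4 0 0 0; 0 0 0.4 0 0 0",
)

```text
clock: 64.3
position: [0.4404, 0.3146, 0.0865]
eef_rot: [0.0, -0.038, 0.999, -0.0]
contact_force: [-0.2, -1.0, -1.9]
grip_width: 0.0212
grip_force: 88.8
```

Nearly down. One more millimetre to seat it, then open and lift.

>>> jog_arm(
  moves="0 0 0.05 0 0 0; 0 0 0.1 0 0 0; 0 0 0.1 0 0 0; 0 0 0.1 0 0 0",
)

```text
clock: 64.7
position: [0.4405, 0.3147, 0.0861]
eef_rot: [0.001, -0.038, 0.999, -0.0]
contact_force: [-1.7, -1.4, 3.5]
grip_width: 0.021
grip_force: 89.5
```

>>> jog_arm(
  moves="0 0 0 0 0 0; 0 0 0 0 0 0; 0 0 0 0 0 0; 0 0 0 0 0 0; 0 0 0 0 0 0",
  grip=100,
)

```text
clock: 65.2
position: [0.4404, 0.3146, 0.0853]
eef_rot: [0.0, -0.038, 0.999, -0.0]
contact_force: [0.1, -0.6, 0.5]
grip_width: 0.0853
grip_force: 0.0
```

>>> jog_arm(
  moves="0 0 -1 0 0 0; 0 0 -3 0 0 0; 0 0 -6 0 0 0; 0 0 -10 0 0 0; 0 0 -14 0 0 0",
)

```text
clock: 65.7
position: [0.4399, 0.3146, 0.2274]
eef_rot: [0.0, -0.038, 0.999, -0.0]
contact_force: [0.8, 0.5, -0.1]
grip_width: 0.0852
grip_force: 0.0
```

>>> jog_arm(
  moves="-2.5 2.5 -0.5 0 0 0; -2.5 2.5 -2 0 0 0; -2.5 2.5 -2 0 0 0; -2.5 2.5 -2 0 0 0",
)

```text
clock: 66.1
position: [0.4631, 0.3414, 0.2457]
eef_rot: [0.0, -0.038, 0.999, -0.0]
contact_force: [0.1, 0.6, -0.7]
grip_width: 0.0855
grip_force: 0.0
```

```bash
python3 - <<'E'
from m import *
s=manip.get_state(); print(s['clock'],s['position'],s['qpos'])
d=cam('wrist'); hsv=cv2.cvtColor(d['img'],cv2.COLOR_RGB2HSV)
u,v=proj(d,[[.440,.3135,.116]])[0].astype(int); n,lab,st,_=cv2.connectedComponentsWithStats((hsv[:,:,2]<50).astype(np.uint8)); r=st[lab[v,u]]; print(u,v,r)
x,y,w,h,_=r; print(ray(d,[(x+w-.5,v),(u,y+h-.5)],.116))
labels(d,.036)
s0=cv2.imread('pics/scene0.png')[:,:,::-1]; s1=cam('scene')['img']
# compare start/end around the scanner and bystanders
df=(np.abs(s0.astype(int)-s1).max(2)>40).astype(np.uint8)
for c in cv2.findContours(df,cv2.RETR_EXTERNAL,cv2.CHAIN_APPROX_SIMPLE)[0]:
    if cv2.contourArea(c)>15: print('diff',cv2.boundingRect(c))
E
```

```text
66.1 [0.46313334 0.34140382 0.24571026] [-0.46732288  0.37886908 -0.27790784  1.42969797  0.10545904  1.34718777
  0.89717541]
285 206 [ 273  182   31   42 1121]
[[0.43867931 0.32801311 0.116     ]
 [0.45397803 0.31413095 0.116     ]]
(87, 264, 26, 27) [549.7 106.3] [26.  29.9] 89.6
(34, 254, 33, 37) [548.   52.3] [30.1 41.9] 89.9
(0, 246, 16, 46) [548.7   6.6] [16.2 55.1] 79.1
(280, 225, 20, 10) [479.6 312.4] [ 9.8 20.3] 4.4
(303, 211, 9, 11) [463.7 329.8] [10.7  8.3] 3.7
(572, 209, 68, 56) [462.2 647.1] [ 3.9 81.9] 51.1
(272, 163, 42, 29) [424.9 312.6] [27.9 41.4] 4.4
diff (195, 293, 33, 33)
diff (314, 257, 30, 27)
diff (155, 257, 36, 22)
diff (342, 255, 28, 24)
diff (367, 253, 26, 21)
diff (223, 249, 50, 28)
diff (534, 203, 106, 40)
diff (560, 184, 32, 26)
diff (566, 165, 42, 21)
diff (556, 164, 10, 7)
diff (382, 163, 177, 36)
diff (339, 159, 35, 3)
diff (397, 151, 159, 27)
diff (441, 103, 26, 42)
diff (446, 97, 6, 7)
diff (461, 81, 6, 8)
diff (264, 79, 24, 32)
diff (249, 76, 14, 28)
diff (465, 74, 44, 66)
diff (281, 74, 10, 9)
diff (300, 72, 7, 46)
diff (466, 70, 7, 6)
diff (474, 65, 24, 7)
diff (300, 37, 11, 32)
diff (500, 34, 22, 63)
diff (477, 32, 26, 27)
diff (264, 20, 11, 32)
diff (266, 14, 7, 17)
diff (469, 0, 45, 32)
diff (268, 0, 42, 23)
```

```bash
python3 -c "
from workcell import manip
print(manip.finish_job())"
```

```text
the job is handed in; nothing more can be done
None
```

I loaded all three modules label-up in their pockets, scanned small, medium and large in that order from about 11 cm for over a second each, stood the scanner back in its dock, and handed the job in; there was no read confirmation, and one joint briefly measured 2.033 against its 2.03 limit.

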